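Rack the India sticks by thickness

TASK

Put the four India sticks away on the stone rail, one lying squarely and centred across each saddle, in order of thickness: the thickest in the saddle at the end nearest the file rack, stepping down to the thinnest at the other end. Lower each stick onto its saddle, as they chip if dropped, and leave the runner insert where it lies.

Things in the scene. Friction and masses are not known exactly. Their poses are not given: they have to be found in the camera images.
- stone_26_center (a point): one of four loose square India sticks of plain reddish-brown ceramic, told apart by thickness only; this one is 26 x 26 mm in section and 100 mm long, and starts lying on the bench. The point is its centre (13 mm above its underside), x along its length, y across it, z up. Weighs about 155 g, brittle
- stone_19_center (a point): one of four loose square India sticks of plain reddish-brown ceramic, told apart by thickness only; this one is 19 x 19 mm in section and 100 mm long, and starts lying on the bench. The point is its centre (9.5 mm above its underside), x along its length, y across it, z up. Weighs about 83 g, brittle
- stone_13_center (a point): one of four loose square India sticks of plain reddish-brown ceramic, told apart by thickness only; this one is 13 x 13 mm in section and 100 mm long, and starts lying on the bench. The point is its centre (6.5 mm above its underside), x along its length, y across it, z up. Weighs about 39 g, brittle
- stone_8_center (a point): one of four loose square India sticks of plain reddish-brown ceramic, told apart by thickness only; this one is 8 x 8 mm in section and 100 mm long, and starts lying on the bench. The point is its centre (4 mm above its underside), x along its length, y across it, z up. Weighs about 16 g, brittle
- saddle_1_seat (a point): right-most (-y end) of four alike fixed steel wire saddles, about 64 mm apart in a row on a flat rail. A stick lies on two wires 66 mm apart (at x = -33, +33 mm), whose ends turn up as prongs 12.5 mm above the seat, 42 mm clear between. Point: middle of the seat, level with the wires' top, 17 mm above the bench (plate 5 mm below it); x the way a stick lies, y along the row
- saddle_2_seat (a point): saddle like saddle 1, second from the right (-y) end of the rail; the point and its axes lie alike
- saddle_3_seat (a point): saddle like saddle 1, third from the right (-y) end of the rail; the point and its axes lie alike
- saddle_4_seat (a point): saddle like saddle 1, the left-most, at the +y end of the rail; the point and its axes lie alike
- file_rack: fixed welded dark steel rack, 80 x 116 mm and about 160 mm tall, with eight upright diamond files in blue plastic grips; stands beyond either the left or the right end of the rail. Origin at the centre of its underside
- runner_insert_center (a point): loose hardened steel runner insert, a 84 x 54 x 25 mm block with a cross-shaped runner cut in its top, about 0.75 kg, lying beyond the other end of the rail; the point is its centre. To be left where it is
Not all that is in view belongs to the job. Leave any blue or purple look-alike of the part that bears stone_13_center alone.

How it is judged (in metres and radians):
At the end, for the whole second after the job is handed in: Each stick rests released and still on the wires of its own saddle, 26 mm nearest the file rack, then 19, 13 and 8 mm; centre within 18 mm of the seat's along the stick, 17 mm along the row and 4 mm in height; length within 0.3 rad of the saddle's x axis (((world y of file_rack above 0 m and (x of stone_26_center in the frame of saddle_4_seat between -0.018 and 0.018 m and y of stone_26_center in the frame of saddle_4_seat between -0.017 and 0.017 m and z of stone_26_center in the frame of saddle_4_seat between 0.009 and 0.017 m and angle between the x axis of stone_26_center and the x axis of saddle_4_seat, either way round below 0.3 rad) and (x of stone_19_center in the frame of saddle_3_seat between -0.018 and 0.018 m and y of stone_19_center in the frame of saddle_3_seat between -0.017 and 0.017 m and z of stone_19_center in the frame of saddle_3_seat between 0.0055 and 0.0135 m and angle between the x axis of stone_19_center and the x axis of saddle_3_seat, either way round below 0.3 rad) and (x of stone_13_center in the frame of saddle_2_seat between -0.018 and 0.018 m and y of stone_13_center in the frame of saddle_2_seat between -0.017 and 0.017 m and z of stone_13_center in the frame of saddle_2_seat between 0.0025 and 0.0105 m and angle between the x axis of stone_13_center and the x axis of saddle_2_seat, either way round below 0.3 rad) and (x of stone_8_center in the frame of saddle_1_seat between -0.018 and 0.018 m and y of stone_8_center in the frame of saddle_1_seat between -0.017 and 0.017 m and z of stone_8_center in the frame of saddle_1_seat between 0 and 0.008 m and angle between the x axis of stone_8_center and the x axis of saddle_1_seat, either way round below 0.3 rad)) or (world y of file_rack below 0 m and (x of stone_26_center in the frame of saddle_1_seat between -0.018 and 0.018 m and y of stone_26_center in the frame of saddle_1_seat between -0.017 and 0.017 m and z of stone_26_center in the frame of saddle_1_seat between 0.009 and 0.017 m and angle between the x axis of stone_26_center and the x axis of saddle_1_seat, either way round below 0.3 rad) and (x of stone_19_center in the frame of saddle_2_seat between -0.018 and 0.018 m and y of stone_19_center in the frame of saddle_2_seat between -0.017 and 0.017 m and z of stone_19_center in the frame of saddle_2_seat between 0.0055 and 0.0135 m and angle between the x axis of stone_19_center and the x axis of saddle_2_seat, either way round below 0.3 rad) and (x of stone_13_center in the frame of saddle_3_seat between -0.018 and 0.018 m and y of stone_13_center in the frame of saddle_3_seat between -0.017 and 0.017 m and z of stone_13_center in the frame of saddle_3_seat between 0.0025 and 0.0105 m and angle between the x axis of stone_13_center and the x axis of saddle_3_seat, either way round below 0.3 rad) and (x of stone_8_center in the frame of saddle_4_seat between -0.018 and 0.018 m and y of stone_8_center in the frame of saddle_4_seat between -0.017 and 0.017 m and z of stone_8_center in the frame of saddle_4_seat between 0 and 0.008 m and angle between the x axis of stone_8_center and the x axis of saddle_4_seat, either way round below 0.3 rad))) and linear speed of each of stone_26, stone_19, stone_13, stone_8 below 0.02 m/s); the robot touches nothing.
It fails at once if a stick is dropped (falls free of the fingers for more than about 2 cm) ((linear speed of stone_26 above 0.65 m/s and contact force between anything else and stone_26 below 0.02 N) or (linear speed of stone_19 above 0.65 m/s and contact force between anything else and stone_19 below 0.02 N) or (linear speed of stone_13 above 0.65 m/s and contact force between anything else and stone_13 below 0.02 N) or (linear speed of stone_8 above 0.65 m/s and contact force between anything else and stone_8 below 0.02 N)).
It fails at once if the runner insert is moved more than 15 mm (distance of runner_insert_center from where it was at the start of the episode above 0.015 m).
It also fails if it takes over 99 s, if anything falls off the work surface, if the arm or the gripper's body presses on something with over 40 N, if the wrist force passes 120 N, or if a joint passes its speed limit or range.

ROBOT

A 6-joint arm with a two-finger parallel gripper is mounted at the origin on the work surface. World frame = base frame: x ahead of the robot, y to its left, z up, the work surface at z = 0. Lengths are in m, angles in degrees, forces in N, time in s.
With the tool pointing down it reaches from about 0.25 to 0.725 m from the base axis. Payload 9.7 kg.
Tool frame: the origin (TCP) lies midway between the tips of the shut fingers; the grasp point (between the pads) lies 19 mm behind it; y points along the fingers, x is the direction in which the jaws open and shut, and the axes are right-handed (so a half turn about y gives the same grasp; the last joint's range is limited). The gripper opens to 85 mm and grips with 20 to 120 N. Pads are 22 mm wide; open, the fingers measure 114 mm over their backs; the gripper's body (76 mm by 85 mm) begins 54 mm behind the grasp point. The pads swing forward as they close: fully open they stand 13 mm farther back than shut.
Start: joints at [67.38, 4.979, 10.078, 95.1, 0, 90], TCP at [0.212, 0.508, 0.193] pointing down, gripper open.
Joint ranges: [-179.16, 179.16], [-48.56, 103.87], [-65.8, 70.77], [-126.05, 130.52], [-82.76, 87.17], [-180, 180]. Speed limits (degrees/s): [127.2, 127.2, 147.25, 180, 180, 180].

INTERFACE

Orientations are given as [roll, pitch, yaw] about the fixed x, y, z axes, in that order (R = Rz(yaw) Ry(pitch) Rx(roll)).
In Python, from workcell import get_obs, camera, job_done gives the robot as it stands.
- The arm moves only by the tool play_rows, never from a script. Its argument "moves" is a list of rows, each a list of 3 entries, a list of its own where there are three numbers: the turn, a rotation vector about the tool's x, y, z in degrees, then the shift along the tool's x, y, z in m, then the opening in per cent of the stroke, from 0 (shut) to 100 (fully open). A call has exactly 5 rows; each row is the pose to reach, as a shift and turn from the pose commanded when the call began, along the tool's axes at that moment; what a row does not reach only later rows make up. A row lasts 1/10 s, in which the tool goes at most 50 mm and 8.59 degrees, less where a joint would pass 70% of its speed; a pose out of reach is approached as far as the arm can. A call with a gripper value outside its range is refused whole. The fingers move at their own pace and stop on an object; "grip_force" is the grip in N (left out, the last holds). Time passes only in rows, so rows that repeat a pose let the fingers close, or fill a call up. It gives the time, the measured TCP pose, the force and the opening at its end, in the units of the state.
- get_obs(): the state, without advancing time (a new reading comes with each control period).
- camera(name): name is "side" or "top" or "wrist"; returns a dict with "img" (400x640x3 uint8, red, green, blue), "fov_y" (degrees; the focal length in pixels is half the picture's height over the tangent of half this angle, whatever the lens; pixels are square), "cx", "cy" (the principal point, pixels), "k1" (the pictures are not rectified: a ray, as slopes to the right and down, at radius r is drawn at 1 + k1 r^2 times it, then the intrinsics apply), "world_from_camera" (4x4, takes a point from camera to world coordinates). Camera axes: x right, y up, looking along -z (the intrinsics and any distortion apply to the point x, -y, -z); pixel columns grow to the right and rows downward; lengths in m; the calibration is good to about 2 mm. A picture is of the moment at which its call begins. There is no depth.
- job_done(): hands the job in, once; it reports no verdict.
The state is a dict: "time": time; "q": joint angles; "qd": joint speeds; "joint_efforts": joint torques, N m; "ee_pos": TCP position; "tcp_rot": TCP orientation; "wrist_force": force on the tool from outside, world axes, zero at the start; "torque": the same for the moment, N m; "opening": finger opening in m.
Only numpy, scipy, OpenCV 4.12 (cv2) and the standard library are available. Lean on these libraries where they do the work, as an engineer would, in place of code of your own. Each camera call takes 0.05 s, during which the arm holds its last target.

## Working session

There is one attempt and no reset: what is moved stays moved. The work goes in short steps, Python scripts to look and compute and a tool call to move; the robot and the scene stay as the last step left them, time stands still between calls to the robot, and variables do not carry over. Pictures are saved under pics/ and viewed, and the job is handed in when it is done.

Besides the shell and the picture viewer there is one more tool, called after "Request:" as name(argument=value, ...) on one line, values as JSON. play_rows: Moves the arm, as the interface text tells. Its arguments: {"type":"object","properties":{"moves":{"type":"array"},"grip_force":{"type":"number"}},"required":["moves"]}

```bash
ls; mkdir -p pics; python3 - <<'E'
from workcell import get_obs,camera
import cv2,numpy as np
o=get_obs();print({k:np.round(v,3).tolist() for k,v in o.items()})
for n in("side","top","wrist"):
    c=camera(n);cv2.imwrite(f"pics/{n}0.png",c["img"][:,:,::-1]);print(n,c["fov_y"],c["cx"],c["cy"],c["k1"],np.round(c["world_from_camera"],4).tolist())
E
```

```text
pics
{'time': 0.0, 'q': [67.379, 5.012, 10.034, 95.1, -0.003, 90.001], 'qd': [-0.029, 0.031, 0.034, 0.03, -0.05, -0.021], 'joint_efforts': [0.001, -52.039, 46.48, 0.016, 0.0, 0.0], 'ee_pos': [0.211, 0.507, 0.192], 'tcp_rot': [-90.003, 0.078, 67.378], 'wrist_force': [-0.023, 0.13, 0.235], 'torque': [0.017, 0.015, -0.02], 'opening': 0.085}
side 50.30664040044615 315.14845952091343 195.66480525203514 -0.011378391989012146 [[0.901, 0.2806, -0.3308, 0.1796], [-0.4337, 0.5664, -0.7008, -0.7581], [-0.0092, 0.7749, 0.632, 0.739], [0.0, 0.0, 0.0, 1.0]]
top 44.15634525078698 321.6111242347583 193.33694856050505 -0.0940579666238876 [[-0.0799, 0.9711, -0.2248, 0.1848], [-0.9968, -0.0795, 0.0108, -0.003], [-0.0074, 0.225, 0.9743, 1.5117], [0.0, 0.0, 0.0, 1.0]]
wrist 62.228815823418245 322.30285108704214 205.5924482595542 -0.06667119918464193 [[0.3847, -0.8889, -0.2488, 0.1488], [0.923, 0.3698, 0.1061, 0.5355], [-0.0023, -0.2705, 0.9627, 0.3716], [0.0, 0.0, 0.0, 1.0]]
```

View pics/side0.png

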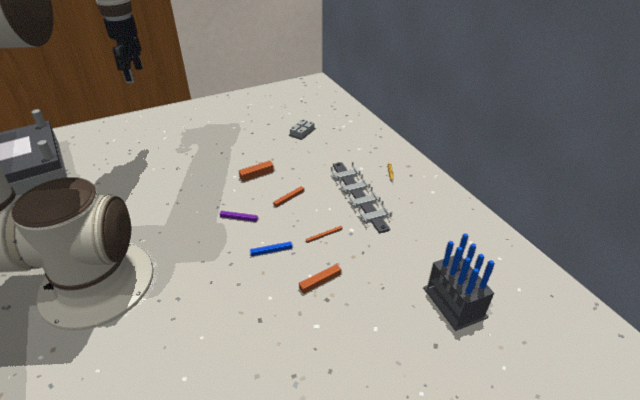

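View pics/top0.png

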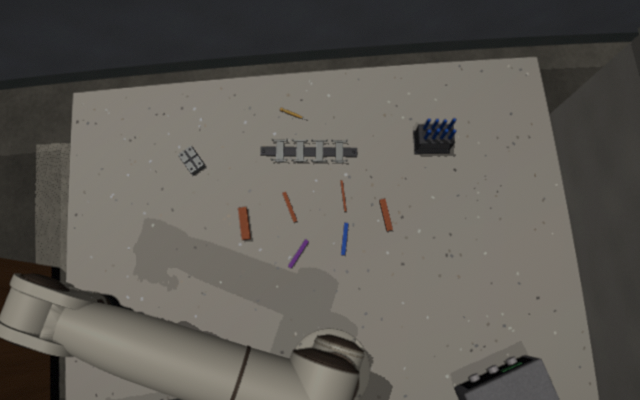

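View pics/wrist0.png

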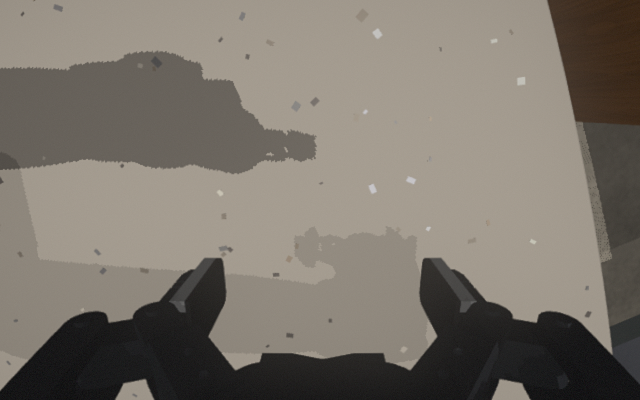

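The file rack is at the right (-y) end, around (435,140) in the top view. So the order is 26→saddle 1, 19→saddle 2, 13→saddle 3 and 8→saddle 4. The red-brown sticks are near (245,224), (290,207), (344,196) and (386,215) in the top view; next I measure them.

```bash
cat > h.py <<'E'
import numpy as np,cv2
from workcell import get_obs,camera
def cam(n,save=None):
    c=camera(n)
    if save: cv2.imwrite(f"pics/{save}.png",c["img"][:,:,::-1])
    return c
def K(c):
    f=200/np.tan(np.radians(c["fov_y"]/2));return np.array([[f,0,c["cx"]],[0,f,c["cy"]],[0,0,1]]),np.array([c["k1"],0,0,0,0])
def rays(c,px):
    k,d=K(c);u=cv2.undistortPointsIter(np.array(px,float).reshape(-1,1,2),k,d,None,None,(3,50,1e-10)).reshape(-1,2)
    T=c["world_from_camera"];v=np.c_[u[:,0],-u[:,1],-np.ones(len(u))]@T[:3,:3].T
    return T[:3,3],v
def plane(c,px,z):
    o,v=rays(c,px);return o+v*((z-o[2])/v[:,2])[:,None]
def proj(c,P):
    k,d=K(c);T=np.linalg.inv(c["world_from_camera"]);p=np.array(P,float).reshape(-1,3)@T[:3,:3].T+T[:3,3]
    p=p*[1,-1,-1];return cv2.projectPoints(p,np.zeros(3),np.zeros(3),k,d)[0].reshape(-1,2)
def sticks(c,amin=40):
    hsv=cv2.cvtColor(c["img"],cv2.COLOR_RGB2HSV)
    m=((hsv[...,0]<11)|(hsv[...,0]>172))&(hsv[...,1]>130)&(hsv[...,2]>50)
    cs,_=cv2.findContours(m.astype(np.uint8),cv2.RETR_EXTERNAL,cv2.CHAIN_APPROX_NONE)
    return [q for q in cs if cv2.contourArea(q)>amin]
def rectw(c,q,z):
    P=plane(c,q.reshape(-1,2),z)[:,:2].astype(np.float32)
    r=cv2.boxPoints(cv2.minAreaRect(P*1000))/1000
    e=r[1]-r[0],r[2]-r[1];l=[np.hypot(*x) for x in e];i=int(np.argmax(l))
    return r.mean(0),max(l),min(l),np.degrees(np.arctan2(e[i][1],e[i][0]))%180
E
python3 - <<'E'
from h import *
for n in("top","side"):
    c=cam(n)
    for q in sticks(c):
        ctr,l,w,a=rectw(c,q,0.008);print(n,q.reshape(-1,2).mean(0).round(),ctr.round(4),round(l,4),round(w,4),round(a,1), cv2.contourArea(q))
    im=c["img"]
    if n=="top": cv2.imwrite("pics/rail.png",cv2.resize(im[120:180,240:380,::-1],None,fx=5,fy=5,interpolation=2))
    else: cv2.imwrite("pics/rails.png",cv2.resize(im[150:250,310:430,::-1],None,fx=5,fy=5,interpolation=2))
    for p in ([[304,155]] if n=="top" else [[360,197]]): print(plane(c,[p],.012))
E
```

```text
top [244. 223.] [0.4575 0.2273] 0.1002 0.0246 4.5 213.0
top [386. 214.] [ 0.4488 -0.2117] 0.0983 0.0166 7.3 132.0
top [289. 207.] [0.4974 0.0835] 0.097 0.0089 17.1 54.5
[[0.6602241  0.02628874 0.012     ]]
side [319. 278.] [ 0.4482 -0.2102] 0.105 0.029 6.8 413.5
side [323. 234.] [ 0.5178 -0.0892] 0.0972 0.0109 2.6 70.0
side [289. 196.] [0.4976 0.0839] 0.1037 0.0203 17.0 125.0
side [256. 171.] [0.4587 0.2355] 0.1069 0.0541 4.4 314.0
[[ 0.66566469 -0.01064356  0.012     ]]
```

View pics/rail.png

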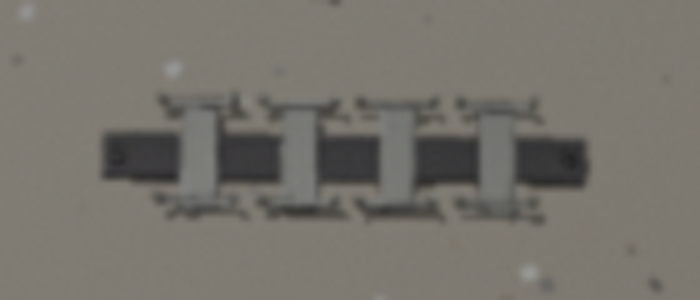

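View pics/rails.png

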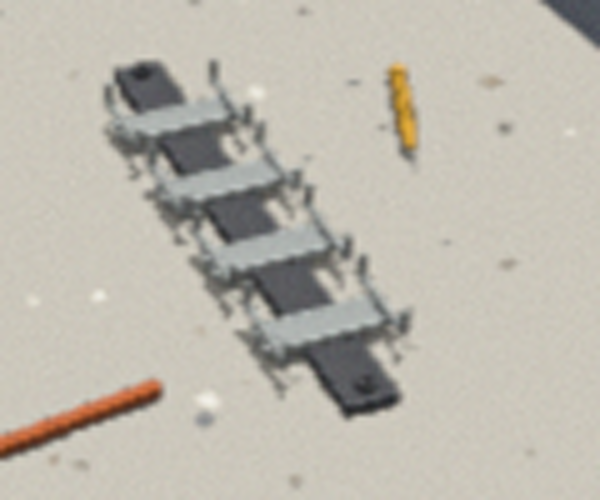

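```bash
cat >> h.py <<'E'
def to(p,yaw,ret=False):
    o=get_obs();from scipy.spatial.transform import Rotation as R
    r=R.from_euler('xyz',o["tcp_rot"],degrees=True);t=R.from_euler('xyz',[-90,0,yaw],degrees=True)
    rv=np.degrees((r.inv()*t).as_rotvec());s=r.inv().apply(np.array(p)-o["ee_pos"])
    print("t",round(o["time"],2),"pos",o["ee_pos"].round(4) if hasattr(o["ee_pos"],'round') else o["ee_pos"],"rot",np.round(o["tcp_rot"],2),"q",np.round(o["q"],1),"op",o["opening"],"F",np.round(o["wrist_force"],2))
    print("TURN",rv.round(2).tolist(),"SHIFT",s.round(4).tolist())
E
python3 - <<'E'
from h import *
to([.458,.228,.2],94.5)
to([.458,.228,.2],-85.5)
E
```

```text
t 0.25 pos [0.2115 0.5076 0.1925] rot [-9.000e+01  4.000e-02  6.738e+01] q [67.4  5.  10.1 95.1 -0.  90. ] op 0.08515464498539226 F [ 0.51 -0.44  0.62]
TURN [-0.01, -27.12, -0.04] SHIFT [-0.1633, -0.0074, -0.3351]
t 0.25 pos [0.2115 0.5076 0.1925] rot [-9.000e+01  4.000e-02  6.738e+01] q [67.4  5.  10.1 95.1 -0.  90. ] op 0.08515464498539226 F [ 0.51 -0.44  0.62]
TURN [0.05, 152.88, -0.01] SHIFT [-0.1633, -0.0074, -0.3351]
```

Request:
play_rows(moves=[[[0,-5,0],[-0.02,0,-0.04],100],[[0,-11,0],[-0.04,0,-0.08],100],[[0,-17,0],[-0.06,0,-0.12],100],[[0,-22,0],[-0.08,0,-0.16],100],[[0,-27,0],[-0.1,0,-0.2],100]])

```text
time: 0.75
ee_pos: [0.3585, 0.337, 0.1929]
tcp_rot: [-90.0, -0.0, 94.6]
wrist_force: [-0.0, 1.3, 0.1]
opening: 0.0851
```

```bash
python3 - <<'E'
from h import *
to([.458,.228,.2],94.5)
E
```

```text
t 0.75 pos [0.3585 0.337  0.1929] rot [-9.001e+01 -1.000e-02  9.461e+01] q [43.2 -3.   2.  95.  -0.  38.6] op 0.08512510950768418 F [-0.03  1.25  0.09]
TURN [0.01, 0.11, 0.01] SHIFT [-0.1166, -0.0071, -0.0904]
```

Request:
play_rows(moves=[[[0,0,0],[-0.035,0,-0.027],100],[[0,0,0],[-0.07,0,-0.054],100],[[0,0,0],[-0.1,0,-0.08],100],[[0,0,0],[-0.1166,-0.007,-0.09],100],[[0,0,0],[-0.1166,-0.007,-0.09],100]])

```text
time: 1.25
ee_pos: [0.4577, 0.2272, 0.2003]
tcp_rot: [-90.0, 0.0, 94.2]
wrist_force: [-0.7, 0.0, -0.6]
opening: 0.0857
```

```bash
python3 - <<'E'
from h import *
c=cam("wrist","w1")
for q in sticks(c):
    for z in (.013,.026,):
        ctr,l,w,a=rectw(c,q,z);print(q.reshape(-1,2).mean(0).round(),z,ctr.round(4),round(l,4),round(w,4),round(a,1))
to([.458,.228,.2],94.5)
E
```

```text
[ 65. 203.] 0.013 [ 0.5155 -0.0778] 0.0965 0.0118 2.2
[ 65. 203.] 0.026 [ 0.511  -0.0671] 0.0931 0.0113 2.2
[196. 195.] 0.013 [0.4945 0.0868] 0.0981 0.0152 16.8
[196. 195.] 0.026 [0.4908 0.0917] 0.0946 0.0147 16.8
[321. 172.] 0.013 [0.4561 0.2264] 0.1011 0.0253 4.6
[321. 172.] 0.026 [0.4538 0.2263] 0.0975 0.0244 4.6
t 1.3 pos [0.4569 0.2283 0.2   ] rot [-9.001e+01 -1.000e-02  9.424e+01] q [26.5 -0.3  5.5 95.7  0.  22.3] op 0.08522653469316377 F [-0.8   0.93 -0.54]
TURN [0.01, -0.26, 0.01] SHIFT [-0.0004, -0.0, -0.001]
```

View pics/w1.png

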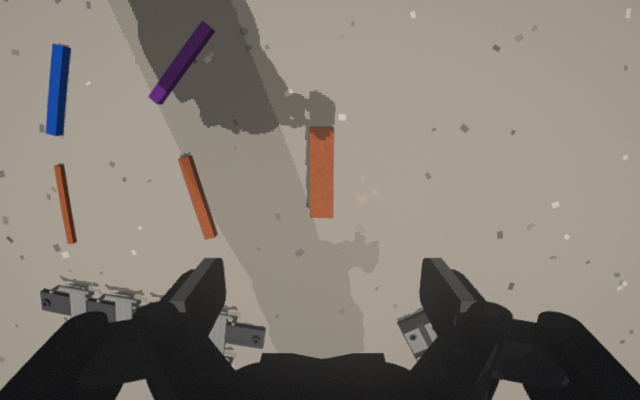

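Request:
play_rows(moves=[[[0,0,0],[0,0.045,0],75],[[0,0,0],[0,0.09,0],75],[[0,0,0],[0,0.135,0],75],[[0,0,0],[0,0.17,0],75],[[0,0,0],[0,0.196,0],75]], grip_force=40)

```text
time: 1.8
ee_pos: [0.4543, 0.2295, 0.001]
tcp_rot: [-89.9, 0.0, 94.5]
wrist_force: [-0.2, 0.1, 0.6]
opening: 0.064
```

Request:
play_rows(moves=[[[0,0,0],[0,0,0],75],[[0,0,0],[0,0,0],20],[[0,0,0],[0,0,0],15],[[0,0,0],[0,0,0],15],[[0,0,0],[0,0,0],15]], grip_force=40)

```text
time: 2.3
ee_pos: [0.457, 0.2295, 0.0051]
tcp_rot: [-90.1, -0.0, 94.4]
wrist_force: [-0.4, 0.0, 0.2]
opening: 0.0131
```

```bash
python3 - <<'E'
from h import *
to([.458,.228,.06],90)
cam("wrist","w2")
E
```

```text
t 2.3 pos [0.457  0.2295 0.0051] rot [-9.010e+01 -4.000e-02  9.438e+01] q [ 26.7   0.2 -15.7  74.    0.   22.3] op 0.013122338177253504 F [-0.4   0.02  0.21]
TURN [0.1, 4.38, 0.05] SHIFT [-0.0015, -0.0549, -0.001]
```

View pics/w2.png

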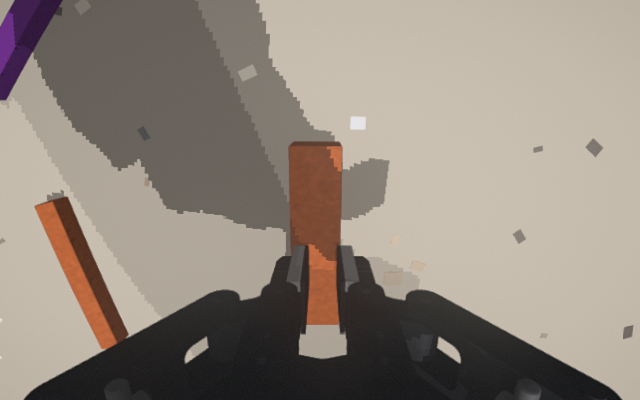

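```bash
python3 - <<'E'
from h import *
c=cam("wrist");o=get_obs();p=np.array(o["ee_pos"]);print(o["opening"],p)
for dz in(0,.019,.038):
  for dy in(-.0065,.0065,-.013,.013): print(dz,dy,proj(c,p+[0,dy,dz]).round())
c=cam("side");cv2.imwrite("pics/s2.png",cv2.resize(c["img"][70:270,150:400,::-1],None,fx=3,fy=3,interpolation=2))
E
```

```text
0.012890029522950487 [0.45672646 0.22924721 0.00457601]
0 -0.0065 [[309. 234.]]
0 0.0065 [[331. 235.]]
0 -0.013 [[298. 233.]]
0 0.013 [[342. 236.]]
0.019 -0.0065 [[307. 247.]]
0.019 0.0065 [[332. 248.]]
0.019 -0.013 [[295. 246.]]
0.019 0.013 [[345. 249.]]
0.038 -0.0065 [[306. 262.]]
0.038 0.0065 [[333. 264.]]
0.038 -0.013 [[292. 261.]]
0.038 0.013 [[347. 265.]]
```

View pics/s2.png

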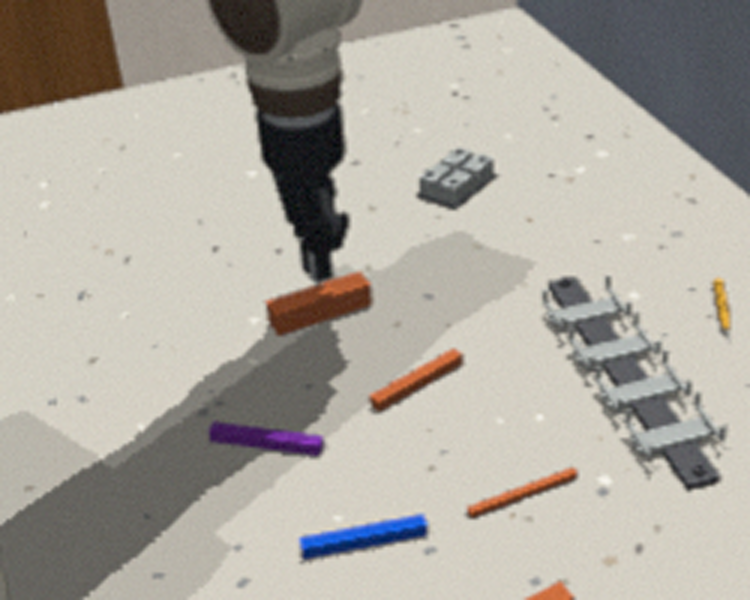

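```bash
python3 - <<'E'
from h import *
from scipy.spatial.transform import Rotation as R
c=cam("wrist","w3");o=get_obs();p=np.array(o["ee_pos"]);r=R.from_euler('xyz',o["tcp_rot"],degrees=True)
print(o["opening"],p)
for b in(0,-.013,-.019,-.032,-.04):
  for x in (.0425,.0065): print("back",b,"halfopen",x,"z=-11,0,11:",proj(c,p+r.apply([[x,b,-.011],[x,b,0],[x,b,.011]])).round().tolist())
im=c["img"];cv2.imwrite("pics/w3z.png",cv2.resize(im[120:340,220:430,::-1],None,fx=3.5,fy=2.7,interpolation=2))
E
```

```text
0.012636786146128006 [0.45648992 0.22909055 0.00416758]
back 0 halfopen 0.0425 z=-11,0,11: [[392.0, 252.0], [393.0, 235.0], [395.0, 216.0]]
back 0 halfopen 0.0065 z=-11,0,11: [[331.0, 252.0], [331.0, 235.0], [331.0, 216.0]]
back -0.013 halfopen 0.0425 z=-11,0,11: [[397.0, 262.0], [398.0, 243.0], [400.0, 224.0]]
back -0.013 halfopen 0.0065 z=-11,0,11: [[332.0, 262.0], [332.0, 243.0], [332.0, 224.0]]
back -0.019 halfopen 0.0425 z=-11,0,11: [[399.0, 266.0], [401.0, 247.0], [402.0, 228.0]]
back -0.019 halfopen 0.0065 z=-11,0,11: [[332.0, 267.0], [332.0, 248.0], [332.0, 228.0]]
back -0.032 halfopen 0.0425 z=-11,0,11: [[405.0, 278.0], [407.0, 258.0], [409.0, 237.0]]
back -0.032 halfopen 0.0065 z=-11,0,11: [[333.0, 278.0], [333.0, 258.0], [333.0, 237.0]]
back -0.04 halfopen 0.0425 z=-11,0,11: [[409.0, 286.0], [411.0, 265.0], [413.0, 243.0]]
back -0.04 halfopen 0.0065 z=-11,0,11: [[333.0, 287.0], [334.0, 265.0], [334.0, 243.0]]
```

View pics/w3z.png

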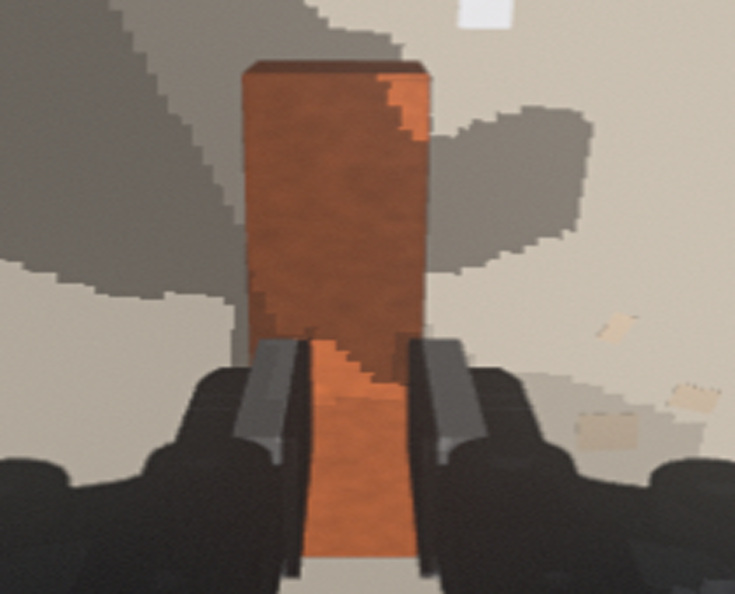

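```bash
python3 - <<'E'
from h import *
c=cam("side","s3");o=get_obs();p=np.array(o["ee_pos"])
for z in(0,.01,.02,.03,.04,.05,.06): print(z,proj(c,[p[0],p[1]-.0065,z]).round(1),proj(c,[p[0],p[1]-.018,z]).round(1))
cv2.imwrite("pics/s3z.png",cv2.resize(c["img"][130:190,220:300,::-1],None,fx=9,fy=9,interpolation=0))
E
```

```text
0 [[257.4 175. ]] [[258.7 177.1]]
0.01 [[257.1 172.2]] [[258.4 174.3]]
0.02 [[256.7 169.4]] [[258.1 171.5]]
0.03 [[256.4 166.6]] [[257.7 168.7]]
0.04 [[256.1 163.7]] [[257.4 165.8]]
0.05 [[255.7 160.9]] [[257.1 162.9]]
0.06 [[255.4 158. ]] [[256.7 160. ]]
```

View pics/s3z.png

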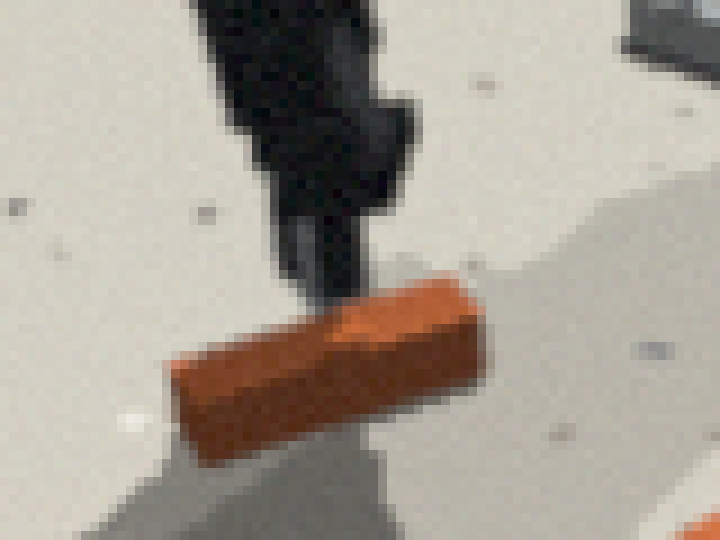

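The wrist and side views agree that the fingertips are about 40 mm above the reported TCP: tips near row 247 in the wrist view and at (258,164) in the side view. The fingers shut in the air above the stick. I'll open them, go down 25 mm and look again.

Request:
play_rows(moves=[[[0,0,0],[0,0,0],70],[[0,0,0],[0,0,0],70],[[0,0,0],[0,0.005,0],70],[[0,0,0],[0,0.015,0],70],[[0,0,0],[0,0.025,0],70]])

```text
time: 3.05
ee_pos: [0.4562, 0.229, -0.0222]
tcp_rot: [-90.0, 0.0, 94.4]
wrist_force: [-0.3, 0.2, -0.0]
opening: 0.0596
```

```bash
python3 - <<'E'
from h import *
c=cam("side");o=get_obs();print(o["ee_pos"],o["opening"],o["wrist_force"])
cv2.imwrite("pics/s4z.png",cv2.resize(c["img"][130:190,220:300,::-1],None,fx=9,fy=9,interpolation=0))
cam("wrist","w4")
E
```

```text
[ 0.45514952  0.22848305 -0.02407862] 0.059731449720902156 [-0.96170752 -0.07372229 -2.77754979]
```

View pics/s4z.png

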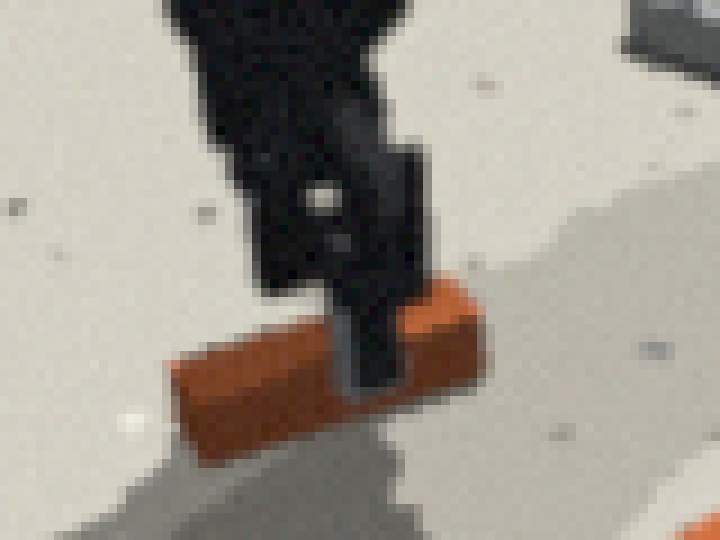

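View pics/w4.png

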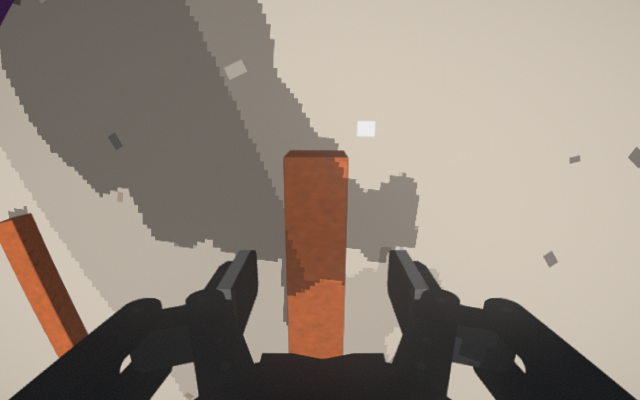

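Request:
play_rows(moves=[[[0,0,0],[0,0.005,0],70],[[0,0,0],[0,0.005,0],30],[[0,0,0],[0,0.005,0],15],[[0,0,0],[0,0.005,0],15],[[0,0,0],[0,0.005,0],15]], grip_force=40)

```text
time: 3.65
ee_pos: [0.4566, 0.2292, -0.0257]
tcp_rot: [-90.0, -0.0, 94.4]
wrist_force: [0.1, -0.1, 1.7]
opening: 0.0247
```

Request:
play_rows(moves=[[[0,0,0],[0,0,0],15],[[0,0,0],[0,-0.01,0],15],[[0,0,0],[0,-0.03,0],15],[[0,0,0],[0,-0.05,0],15],[[0,0,0],[0,-0.06,0],15]])

```text
time: 4.15
ee_pos: [0.4569, 0.2294, 0.036]
tcp_rot: [-90.1, -0.0, 94.4]
wrist_force: [0.4, 0.5, -2.4]
opening: 0.0249
```

```bash
python3 - <<'E'
from h import *
c=cam("side");o=get_obs();print(o["ee_pos"],o["opening"],o["wrist_force"])
cv2.imwrite("pics/s5z.png",cv2.resize(c["img"][110:190,200:300,::-1],None,fx=7,fy=7,interpolation=0))
cam("wrist","w5")
E
```

```text
[0.45741269 0.22961723 0.0368895 ] 0.024976579821585992 [-0.7084199  -0.14456335  0.40782815]
```

View pics/s5z.png

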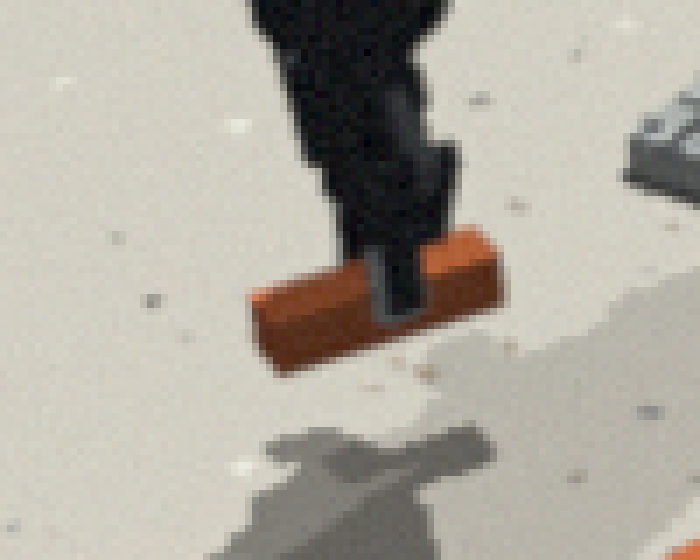

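View pics/w5.png

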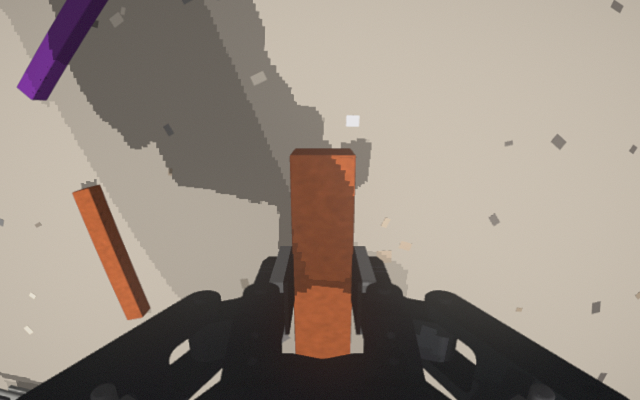

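```bash
python3 - <<'E'
from h import *
to([.65,-.01,.2],92)
E
```

```text
t 4.25 pos [0.4572 0.2295 0.0355] rot [-9.013e+01 -5.000e-02  9.438e+01] q [ 26.7  -0.5 -13.   77.4   0.   22.3] op 0.02482282773800939 F [-0.57  0.21 -1.29]
TURN [0.13, 2.38, 0.06] SHIFT [-0.2534, -0.1644, -0.1744]
```

Request:
play_rows(moves=[[[0,0,0],[0,-0.04,0],15],[[0,0,0],[0,-0.085,0],15],[[0,1,0],[-0.025,-0.125,-0.018],15],[[0,2,0],[-0.055,-0.15,-0.04],15],[[0,2.4,0],[-0.09,-0.164,-0.063],15]])

```text
time: 4.75
ee_pos: [0.5271, 0.1438, 0.1997]
tcp_rot: [-90.1, -0.0, 92.0]
wrist_force: [1.3, 0.7, -2.4]
opening: 0.0248
```

Request:
play_rows(moves=[[[0,0,0],[-0.035,0,-0.025],15],[[0,0,0],[-0.07,0,-0.05],15],[[0,0,0],[-0.11,0,-0.075],15],[[0,0,0],[-0.14,0,-0.095],15],[[0,0,0],[-0.16,0,-0.11],15]])

```text
time: 5.25
ee_pos: [0.6423, -0.0144, 0.196]
tcp_rot: [-89.9, 0.0, 91.9]
wrist_force: [0.4, 0.6, -1.6]
opening: 0.025
```

```bash
python3 - <<'E'
from h import *
to([.65,-.01,.2],92)
cam("wrist","w6")
E
```

```text
t 5.25 pos [ 0.6423 -0.0144  0.196 ] rot [-8.987e+01  1.000e-02  9.188e+01] q [-1.3 18.6 26.4 97.9 -0.  -3.2] op 0.024954569573265237 F [ 0.41  0.61 -1.59]
TURN [-0.13, -0.12, -0.01] SHIFT [0.0042, -0.0041, -0.0079]
```

View pics/w6.png

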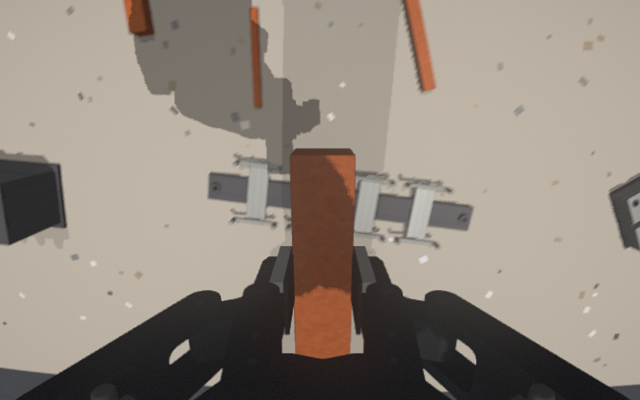

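```bash
python3 - <<'E'
from h import *
c=cam("wrist");im=c["img"]
hsv=cv2.cvtColor(im,cv2.COLOR_RGB2HSV);m=((hsv[...,1]<18)&(hsv[...,2]>120)).astype(np.uint8)
m[:140]=0;m[260:]=0
m=cv2.morphologyEx(m,cv2.MORPH_OPEN,np.ones((5,5),np.uint8))
cs,_=cv2.findContours(m,cv2.RETR_EXTERNAL,cv2.CHAIN_APPROX_NONE)
for q in cs:
    if cv2.contourArea(q)>100:
        ctr,l,w,a=rectw(c,q,.012);print(q.reshape(-1,2).mean(0).round(1),ctr.round(4),round(l,4),round(w,4),round(a,1))
print("screws",plane(c,[[216,187],[462,217]],.008).round(4))
cv2.imwrite("pics/w6z.png",cv2.resize(im[140:250,200:480,::-1],None,fx=2.8,fy=2.8,interpolation=2))
# top view
c=cam("top");im=c["img"]
hsv=cv2.cvtColor(im,cv2.COLOR_RGB2HSV);print(hsv[151,280],hsv[151,262],hsv[180,280])
print("top hand plates",plane(c,np.array([[198,157],[299,158],[396,157],[496,157]])/5+[240-.4,120-.4],.012).round(4))
E
```

```text
[424.9 208.4] [0.6777 0.1028] 0.0672 0.0221 174.3
[370.2 201.5] [0.671  0.0397] 0.0673 0.0219 174.7
[259.6 187.9] [ 0.6586 -0.0847] 0.0665 0.0217 174.6
screws [[ 0.6599 -0.1363  0.008 ]
 [ 0.6867  0.1497  0.008 ]]
[ 38   8 125] [ 0  0 54] [ 20  24 126]
top hand plates [[ 0.6801  0.1043  0.012 ]
 [ 0.6741  0.04    0.012 ]
 [ 0.6696 -0.0217  0.012 ]
 [ 0.6644 -0.0852  0.012 ]]
```

View pics/w6z.png

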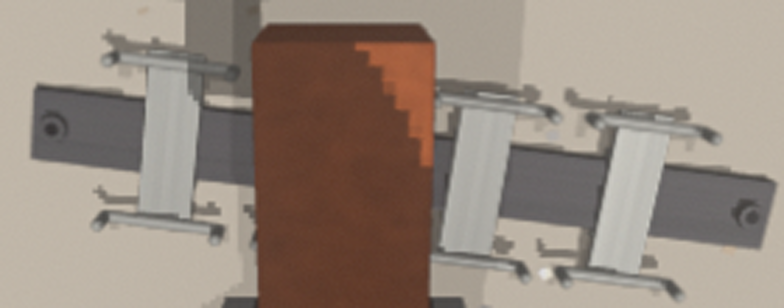

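```bash
python3 - <<'E'
from h import *
to([.662,-.085,.04],84.4)
E
```

```text
t 5.4 pos [ 0.6417 -0.0132  0.1957] rot [-8.983e+01 -1.000e-02  9.186e+01] q [-1.2 18.6 26.3 97.9  0.  -3. ] op 0.024886992734427654 F [-0.34  0.1  -1.71]
TURN [-0.17, 7.46, -0.0] SHIFT [-0.0725, 0.1556, -0.0185]
```

Request:
play_rows(moves=[[[0,4,0],[-0.035,0,-0.009],15],[[0,7.5,0],[-0.0715,0.03,-0.018],15],[[0,7.5,0],[-0.0725,0.075,-0.0185],15],[[0,7.5,0],[-0.0725,0.12,-0.0185],15],[[0,7.5,0],[-0.0725,0.155,-0.0185],15]])

```text
time: 5.9
ee_pos: [0.6607, -0.0828, 0.0394]
tcp_rot: [-89.8, -0.0, 84.5]
wrist_force: [-0.5, 0.4, -1.7]
opening: 0.0248
```

```bash
python3 - <<'E'
from h import *
c=cam("wrist","w7")
to([.662,-.085,-.007],84.4)
c=cam("side");cv2.imwrite("pics/s7z.png",cv2.resize(c["img"][140:250,310:420,::-1],None,fx=5,fy=5,interpolation=0))
E
```

```text
t 5.95 pos [ 0.6581 -0.0823  0.0332] rot [-8.939e+01 -3.000e-02  8.452e+01] q [-7.1 21.  11.4 81.   0.  -1.7] op 0.024626320887603536 F [ 0.24 -0.25 -8.19]
TURN [-0.61, 0.12, 0.03] SHIFT [-0.0023, 0.0402, -0.0045]
```

View pics/w7.png

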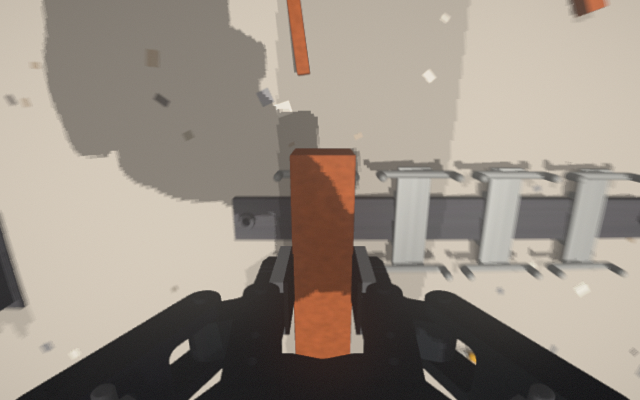

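View pics/s7z.png

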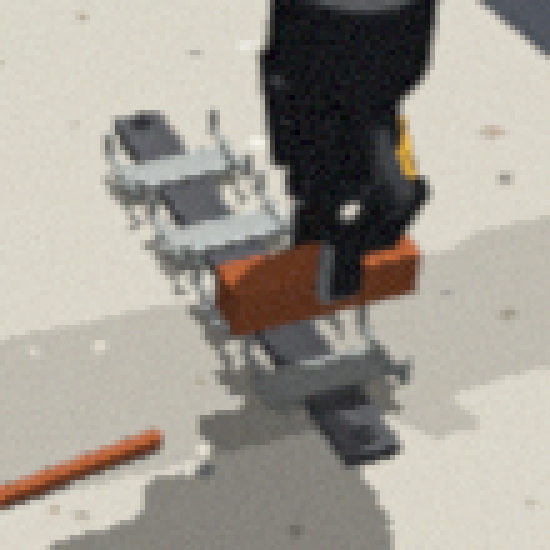

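Request:
play_rows(moves=[[[0,0,0],[-0.001,0.008,-0.001],15],[[0,0,0],[-0.001,0.018,-0.001],15],[[0,0,0],[-0.001,0.028,-0.001],15],[[0,0,0],[-0.001,0.036,-0.001],15],[[0,0,0],[-0.001,0.039,-0.001],15]])

```text
time: 6.5
ee_pos: [0.6631, -0.0848, 0.0031]
tcp_rot: [-90.0, -0.0, 84.5]
wrist_force: [-1.6, 0.4, -1.1]
opening: 0.025
```

Request:
play_rows(moves=[[[0,0,0],[0,0,0],15],[[0,0,0],[0,0.001,0],15],[[0,0,0],[0,0.003,0],15],[[0,0,0],[0,0.004,0],15],[[0,0,0],[0,0.004,0],15]])

```text
time: 7.0
ee_pos: [0.6634, -0.0849, -0.0002]
tcp_rot: [-90.0, -0.0, 84.5]
wrist_force: [-0.7, 1.0, -1.4]
opening: 0.0248
```

```bash
python3 - <<'E'
from h import *
to([.662,-.085,-.007],84.4)
c=cam("side");cv2.imwrite("pics/s8z.png",cv2.resize(c["img"][140:250,310:420,::-1],None,fx=5,fy=5,interpolation=0))
E
```

```text
t 7.0 pos [ 6.634e-01 -8.490e-02 -2.000e-04] rot [-90.    -0.    84.48] q [-7.3 21.7  8.6 76.9  0.  -1.8] op 0.024812665895061016 F [-0.71  0.97 -1.44]
TURN [-0.0, 0.08, 0.0] SHIFT [-0.0003, 0.0068, 0.0013]
```

View pics/s8z.png

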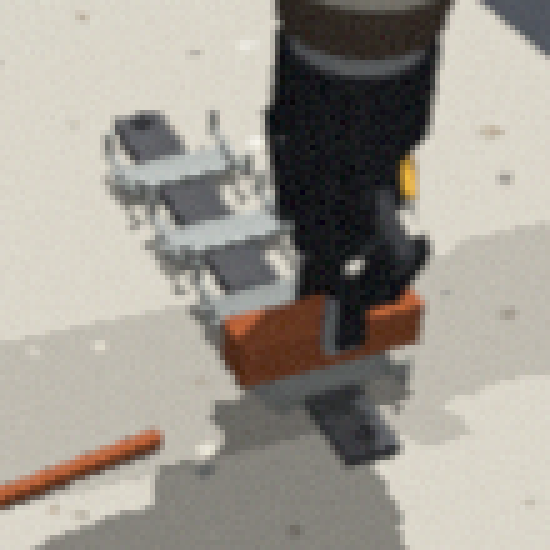

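Request:
play_rows(moves=[[[0,0,0],[0,0.002,0],15],[[0,0,0],[0,0.004,0],15],[[0,0,0],[0,0.006,0],15],[[0,0,0],[0,0.007,0],15],[[0,0,0],[0,0.007,0],15]])

```text
time: 7.55
ee_pos: [0.6632, -0.0849, -0.0074]
tcp_rot: [-90.0, -0.0, 84.5]
wrist_force: [0.1, 0.0, -2.3]
opening: 0.0248
```

```bash
python3 - <<'E'
from h import *
to([.662,-.085,-.009],84.4)
c=cam("side");cv2.imwrite("pics/s9z.png",cv2.resize(c["img"][140:250,310:420,::-1],None,fx=5,fy=5,interpolation=0))
E
```

```text
t 7.55 pos [ 0.6632 -0.0849 -0.0074] rot [-89.98  -0.    84.48] q [-7.3 21.9  8.  76.1  0.  -1.8] op 0.024774613212643824 F [ 0.09  0.   -2.25]
TURN [-0.02, 0.08, 0.0] SHIFT [-0.0003, 0.0016, 0.0012]
```

View pics/s9z.png

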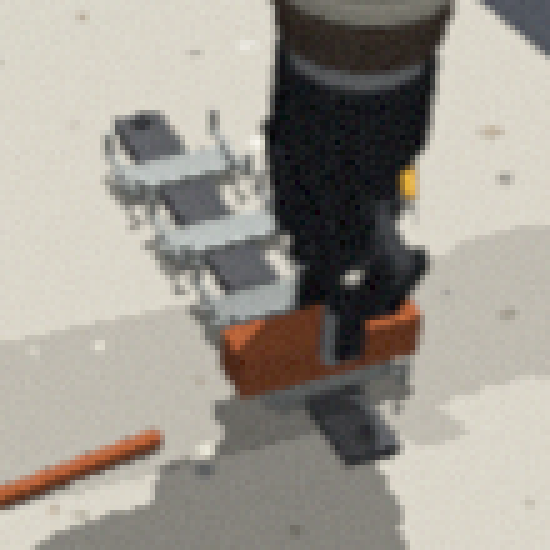

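Request:
play_rows(moves=[[[0,0,0],[0,0.001,0],15],[[0,0,0],[0,0.0015,0],15],[[0,0,0],[0,0.002,0],15],[[0,0,0],[0,0.002,0],15],[[0,0,0],[0,0.002,0],15]])

```text
time: 8.1
ee_pos: [0.6635, -0.0849, -0.0087]
tcp_rot: [-90.0, 0.0, 84.5]
wrist_force: [-1.6, 0.1, 2.4]
opening: 0.0248
```

Request:
play_rows(moves=[[[0,0,0],[0,0.0005,0],15],[[0,0,0],[0,0.001,0],15],[[0,0,0],[0,0.001,0],15],[[0,0,0],[0,0.001,0],15],[[0,0,0],[0,0.001,0],15]])

```text
time: 8.6
ee_pos: [0.6635, -0.0849, -0.0088]
tcp_rot: [-90.1, 0.0, 84.5]
wrist_force: [-3.1, 1.0, 8.4]
opening: 0.0249
```

Request:
play_rows(moves=[[[0,0,0],[0,-0.001,0],40],[[0,0,0],[0,-0.001,0],50],[[0,0,0],[0,-0.001,0],50],[[0,0,0],[0,-0.001,0],50],[[0,0,0],[0,-0.005,0],50]])

```text
time: 9.1
ee_pos: [0.6629, -0.0848, -0.0058]
tcp_rot: [-89.9, -0.0, 84.5]
wrist_force: [0.2, -1.0, -0.2]
opening: 0.0426
```

Request:
play_rows(moves=[[[0,0,0],[0,-0.02,0],50],[[0,0,0],[0,-0.05,0],50],[[0,0,0],[0,-0.09,0],50],[[0,0,0],[0,-0.12,0],50],[[0,0,0],[0,-0.14,0],50]])

```text
time: 9.6
ee_pos: [0.664, -0.0849, 0.1382]
tcp_rot: [-90.2, 0.0, 84.5]
wrist_force: [0.5, 0.8, 0.1]
opening: 0.0425
```

```bash
python3 - <<'E'
from h import *
c=cam("wrist","w10")
for q in sticks(c):
    for z in (.01,.03):
        ctr,l,w,a=rectw(c,q,z);print(q.reshape(-1,2).mean(0).round(),z,ctr.round(4),round(l,4),round(w,4),round(a,1))
to([.449,-.211,.1],97)
E
```

```text
[322. 183.] 0.01 [ 0.6679 -0.084 ] 0.1095 0.0283 174.4
[322. 183.] 0.03 [ 0.6632 -0.0835] 0.1023 0.0264 174.4
[512.  16.] 0.01 [0.5285 0.0948] 0.0307 0.0122 17.0
[512.  16.] 0.03 [0.5329 0.0836] 0.0287 0.0114 17.0
[305.  40.] 0.01 [ 0.535  -0.0857] 0.0664 0.0074 2.0
[305.  40.] 0.03 [ 0.539  -0.0851] 0.062 0.0069 2.0
[161.   5.] 0.01 [ 0.4931 -0.2063] 0.0255 0.0105 81.9
[161.   5.] 0.03 [ 0.4998 -0.1978] 0.0239 0.0098 81.9
t 9.65 pos [ 0.6648 -0.0851  0.141 ] rot [-9.037e+01  1.000e-02  8.447e+01] q [-7.3 20.9 23.2 91.9 -0.  -1.8] op 0.04265136060931546 F [-0.17 -0.42  1.03]
TURN [0.37, -12.53, -0.05] SHIFT [-0.1461, 0.0397, 0.2029]
```

View pics/w10.png

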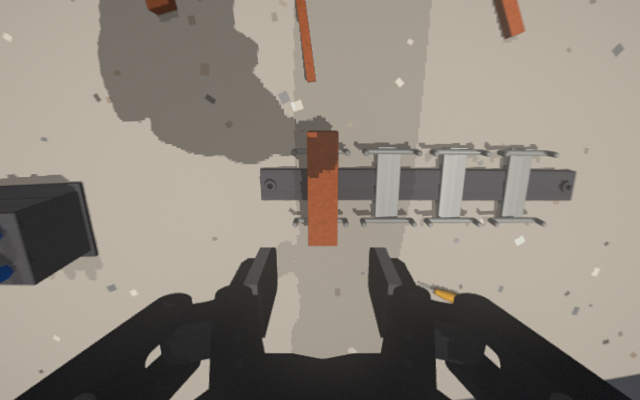

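Request:
play_rows(moves=[[[0,-2,0],[-0.02,0,0.035],60],[[0,-5,0],[-0.05,0,0.07],60],[[0,-8,0],[-0.08,0,0.11],60],[[0,-11,0],[-0.11,0.01,0.15],60],[[0,-12.5,0],[-0.13,0.02,0.18],60]])

```text
time: 10.15
ee_pos: [0.4697, -0.198, 0.1149]
tcp_rot: [-90.0, 0.0, 97.1]
wrist_force: [-0.2, -0.7, 0.4]
opening: 0.0513
```

Request:
play_rows(moves=[[[0,0,0],[-0.014,0.01,0.018],60],[[0,0,0],[-0.02,0.018,0.024],60],[[0,0,0],[-0.02,0.02,0.024],60],[[0,0,0],[-0.02,0.02,0.024],60],[[0,0,0],[-0.02,0.02,0.024],60]])

```text
time: 10.65
ee_pos: [0.4513, -0.2192, 0.0951]
tcp_rot: [-90.0, -0.0, 97.0]
wrist_force: [-0.0, 0.6, -0.2]
opening: 0.0516
```

```bash
python3 - <<'E'
from h import *
c=cam("wrist","w11")
for q in sticks(c):
    for z in (.0095,.019):
        ctr,l,w,a=rectw(c,q,z);print(q.reshape(-1,2).mean(0).round(),z,ctr.round(4),round(l,4),round(w,4),round(a,1))
to([.449,-.211,-.031],97)
E
```

```text
[452. 388.] 0.0095 [ 0.635  -0.0627] 0.0408 0.0182 37.0
[452. 388.] 0.019 [ 0.626  -0.0686] 0.0393 0.0175 37.0
[459. 268.] 0.0095 [ 0.5015 -0.0891] 0.0681 0.0075 1.3
[459. 268.] 0.019 [ 0.4973 -0.094 ] 0.0657 0.0072 1.3
[626. 272.] 0.0095 [0.4955 0.0794] 0.1047 0.0232 16.9
[626. 272.] 0.019 [0.4915 0.0684] 0.1009 0.0224 16.9
[332. 188.] 0.0095 [ 0.4477 -0.2113] 0.1019 0.0182 7.9
[332. 188.] 0.019 [ 0.4454 -0.2118] 0.0982 0.0176 7.9
t 10.7 pos [ 0.4512 -0.2192  0.0951] rot [-90.02   0.    97.05] q [-25.9  -2.5  -8.3  84.1   0.  -33. ] op 0.051447779284475144 F [ 0.76  0.33 -0.03]
TURN [0.02, 0.05, -0.0] SHIFT [0.0084, 0.1261, 0.0013]
```

View pics/w11.png

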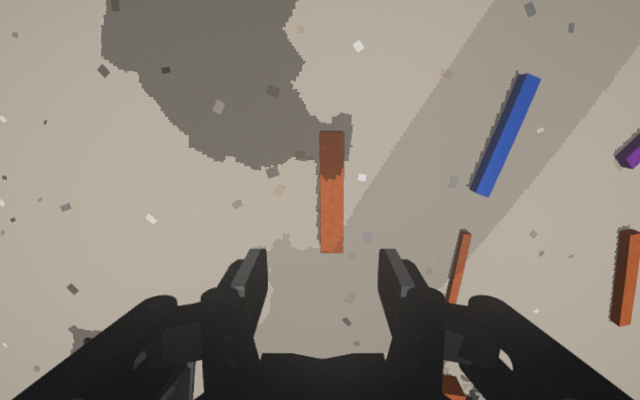

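Request:
play_rows(moves=[[[0,-0.5,0],[0.008,0.02,0.002],60],[[0,-0.5,0],[0.008,0.06,0.002],60],[[0,-0.5,0],[0.008,0.1,0.002],60],[[0,-0.5,0],[0.008,0.12,0.002],60],[[0,-0.5,0],[0.008,0.126,0.002],60]])

```text
time: 11.2
ee_pos: [0.4464, -0.2108, -0.0334]
tcp_rot: [-89.8, -0.1, 97.5]
wrist_force: [-0.1, -0.7, 0.6]
opening: 0.0512
```

Request:
play_rows(moves=[[[0,0,0],[0,0,0],40],[[0,0,0],[0,0,0],20],[[0,0,0],[0,0,0],10],[[0,0,0],[0,0,0],10],[[0,0,0],[0,0,0],10]])

```text
time: 11.7
ee_pos: [0.4486, -0.2125, -0.0294]
tcp_rot: [-90.2, 0.1, 97.5]
wrist_force: [0.5, 0.2, 5.4]
opening: 0.0175
```

```bash
python3 - <<'E'
from h import *
to([.449,-.211,-.031],97.5)
E
```

```text
t 11.7 pos [ 0.4486 -0.2125 -0.0294] rot [-9.016e+01  8.000e-02  9.748e+01] q [-25.4  -0.7 -20.5  70.    0.  -32.8] op 0.01751341877937603 F [0.5  0.25 5.39]
TURN [0.16, -0.02, -0.08] SHIFT [0.0014, 0.0016, -0.0005]
```

Request:
play_rows(moves=[[[0,0,0],[0,-0.01,0],10],[[0,0,0],[0,-0.04,0],10],[[0,0,0],[0,-0.08,0],10],[[0,0,0],[0,-0.12,0],10],[[0,0,0],[0,-0.14,0],10]])

```text
time: 12.2
ee_pos: [0.4483, -0.2125, 0.1135]
tcp_rot: [-90.2, 0.1, 97.5]
wrist_force: [0.9, -0.0, -2.1]
opening: 0.0177
```

```bash
python3 - <<'E'
from h import *
to([.667,-.022,.11],84.4)
cam("wrist","w12")
E
```

```text
t 12.2 pos [ 0.4483 -0.2125  0.1135] rot [-90.22   0.15  97.47] q [-25.4  -3.6  -7.3  86.   -0.  -32.8] op 0.01766965942126546 F [ 0.89 -0.05 -2.07]
TURN [0.24, 13.08, -0.12] SHIFT [0.1605, 0.004, -0.2416]
```

View pics/w12.png

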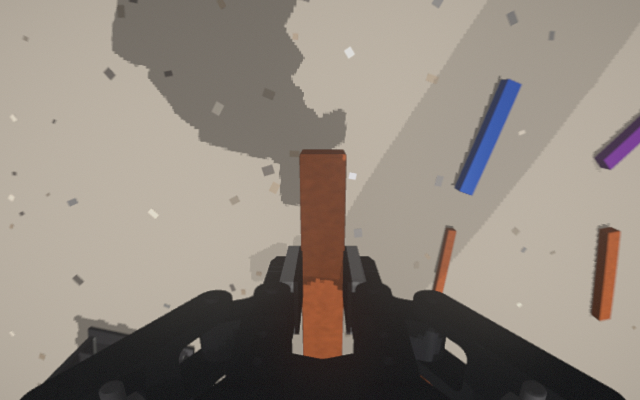

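Request:
play_rows(moves=[[[0,1,0],[0.015,0,-0.02],10],[[0,4,0],[0.035,0,-0.055],10],[[0,7,0],[0.06,0,-0.09],10],[[0,10,0],[0.085,0,-0.13],10],[[0,13,0],[0.11,0,-0.165],10]])

```text
time: 12.75
ee_pos: [0.5979, -0.0801, 0.1092]
tcp_rot: [-90.0, 0.0, 84.3]
wrist_force: [0.7, -1.5, -0.5]
opening: 0.0178
```

```bash
python3 - <<'E'
from h import *
to([.667,-.022,.11],84.4)
E
```

```text
t 12.75 pos [ 0.5979 -0.0801  0.1092] rot [-9.002e+01  1.000e-02  8.435e+01] q [-7.6 11.4  8.  86.6 -0.  -2. ] op 0.017811622490568873 F [ 0.68 -1.46 -0.46]
TURN [0.02, -0.05, -0.01] SHIFT [0.0647, -0.0008, -0.063]
```

Request:
play_rows(moves=[[[0,0,0],[0.03,0,-0.03],10],[[0,0,0],[0.055,0,-0.055],10],[[0,0,0],[0.064,0,-0.063],10],[[0,0,0],[0.064,0,-0.063],10],[[0,0,0],[0.064,0,-0.063],10]])

```text
time: 13.25
ee_pos: [0.6648, -0.0244, 0.1089]
tcp_rot: [-90.0, 0.0, 84.5]
wrist_force: [0.1, -0.1, -0.7]
opening: 0.018
```

```bash
python3 - <<'E'
from h import *
c=cam("wrist","w13")
to([.667,-.022,-.012],84.4)
im=c["img"];hsv=cv2.cvtColor(im,cv2.COLOR_RGB2HSV);m=((hsv[...,1]<18)&(hsv[...,2]>120)).astype(np.uint8)
m[:120]=0;m[280:]=0
m=cv2.morphologyEx(m,cv2.MORPH_OPEN,np.ones((5,5),np.uint8))
cs,_=cv2.findContours(m,cv2.RETR_EXTERNAL,cv2.CHAIN_APPROX_NONE)
for q in cs:
    if cv2.contourArea(q)>200:
        ctr,l,w,a=rectw(c,q,.012);print(q.reshape(-1,2).mean(0).round(1),ctr.round(4),round(l,4),round(w,4),round(a,1))
E
```

```text
t 13.3 pos [ 0.6647 -0.0248  0.1092] rot [-8.998e+01  2.000e-02  8.443e+01] q [-2.1 20.3 18.8 88.6 -0.   3.4] op 0.01745867051607961 F [-0.45  0.38 -0.54]
TURN [-0.02, 0.03, -0.02] SHIFT [0.003, 0.1212, -0.0021]
[468.8 189.7] [0.678 0.106] 0.0675 0.0367 178.5
[397.2 190.6] [0.6718 0.0431] 0.0666 0.0315 174.7
```

View pics/w13.png

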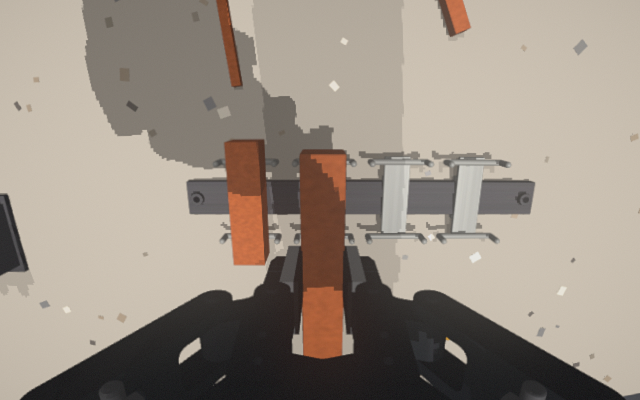

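Request:
play_rows(moves=[[[0,0,0],[0.002,0.03,-0.002],10],[[0,0,0],[0.002,0.06,-0.002],10],[[0,0,0],[0.002,0.085,-0.002],10],[[0,0,0],[0.002,0.1,-0.002],10],[[0,0,0],[0.002,0.108,-0.002],10]])

```text
time: 13.8
ee_pos: [0.6666, -0.0229, 0.0001]
tcp_rot: [-89.9, 0.0, 84.4]
wrist_force: [0.5, 0.1, -0.7]
opening: 0.0179
```

Request:
play_rows(moves=[[[0,0,0],[0,0.001,0],10],[[0,0,0],[0,0.003,0],10],[[0,0,0],[0,0.005,0],10],[[0,0,0],[0,0.007,0],10],[[0,0,0],[0,0.008,0],10]])

```text
time: 14.3
ee_pos: [0.6679, -0.022, -0.0068]
tcp_rot: [-90.0, -0.0, 84.5]
wrist_force: [-0.6, -0.6, -1.2]
opening: 0.0181
```

```bash
python3 - <<'E'
from h import *
to([.667,-.022,-.012],84.4)
c=cam("side");cv2.imwrite("pics/s13z.png",cv2.resize(c["img"][140:250,310:420,::-1],None,fx=5,fy=5,interpolation=0))
E
```

```text
t 14.3 pos [ 0.6679 -0.022  -0.0068] rot [-90.03  -0.    84.49] q [-1.9 21.8  7.9 76.1 -0.   3.6] op 0.018081912673894585 F [-0.62 -0.6  -1.24]
TURN [0.03, 0.09, 0.0] SHIFT [-0.0001, 0.0052, 0.0009]
```

View pics/s13z.png

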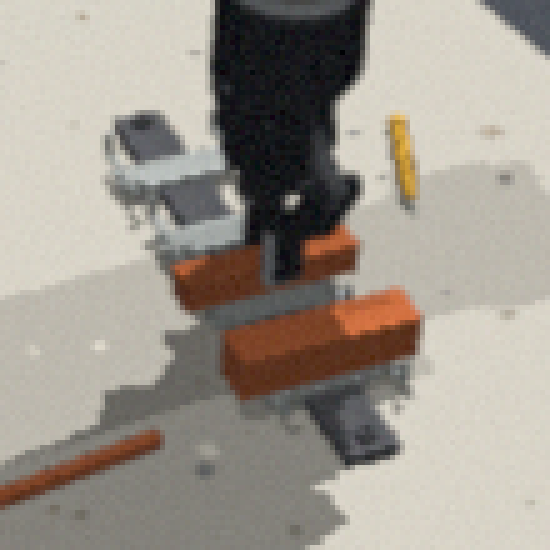

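Request:
play_rows(moves=[[[0,0,0],[0,0.0015,0],10],[[0,0,0],[0,0.003,0],10],[[0,0,0],[0,0.004,0],10],[[0,0,0],[0,0.005,0],10],[[0,0,0],[0,0.005,0],10]])

```text
time: 14.85
ee_pos: [0.6677, -0.022, -0.0121]
tcp_rot: [-90.0, 0.0, 84.5]
wrist_force: [-0.7, 0.2, -1.1]
opening: 0.0178
```

Request:
play_rows(moves=[[[0,0,0],[0,0.0005,0],10],[[0,0,0],[0,0.001,0],10],[[0,0,0],[0,0.001,0],10],[[0,0,0],[0,0.001,0],10],[[0,0,0],[0,0.001,0],10]])

```text
time: 15.35
ee_pos: [0.6678, -0.022, -0.0124]
tcp_rot: [-90.0, -0.0, 84.5]
wrist_force: [-2.7, 0.1, 6.1]
opening: 0.0179
```

Contact is where predicted (6 N up). Releasing and lifting.

Request:
play_rows(moves=[[[0,0,0],[0,-0.0005,0],30],[[0,0,0],[0,-0.0005,0],40],[[0,0,0],[0,-0.0005,0],40],[[0,0,0],[0,-0.0005,0],40],[[0,0,0],[0,-0.005,0],40]])

```text
time: 15.85
ee_pos: [0.6672, -0.022, -0.0088]
tcp_rot: [-89.9, 0.0, 84.5]
wrist_force: [0.9, 0.2, 0.1]
opening: 0.0345
```

Request:
play_rows(moves=[[[0,0,0],[0,-0.02,0],40],[[0,0,0],[0,-0.05,0],40],[[0,0,0],[0,-0.09,0],50],[[0,0,0],[0,-0.12,0],50],[[0,0,0],[0,-0.14,0],50]])

```text
time: 16.35
ee_pos: [0.6684, -0.0221, 0.1353]
tcp_rot: [-90.2, -0.0, 84.5]
wrist_force: [-0.5, -0.3, -0.9]
opening: 0.0427
```

```bash
python3 - <<'E'
from h import *
c=cam("wrist","w14")
to([.497,.084,.08],107)
E
```

```text
t 16.4 pos [ 0.6691 -0.0221  0.1381] rot [-9.038e+01 -2.000e-02  8.448e+01] q [-1.9 20.8 22.7 91.5  0.   3.6] op 0.04224773198253373 F [-1.39  0.43  3.  ]
TURN [0.38, -22.52, -0.05] SHIFT [0.089, 0.057, 0.1819]
```

View pics/w14.png

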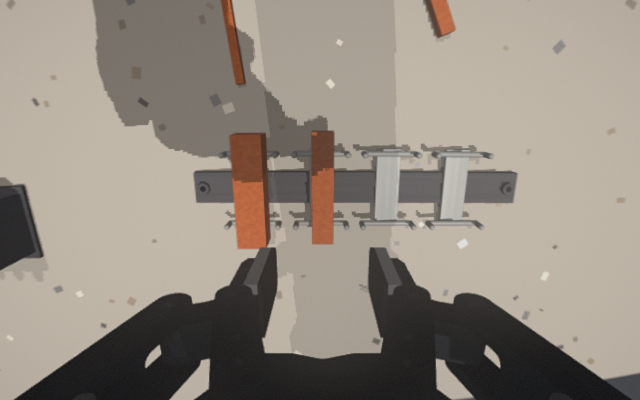

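Sticks 26 and 19 now sit centred in saddles 1 and 2, around (252,190) and (322,187). Next is the 13 mm stick at (0.497, 0.084).

Request:
play_rows(moves=[[[0,-3,0],[0.01,0,0.025],50],[[0,-9,0],[0.03,0,0.06],50],[[0,-15,0],[0.05,0.01,0.1],50],[[0,-20,0],[0.07,0.025,0.135],50],[[0,-22.5,0],[0.082,0.045,0.165],50]])

```text
time: 16.9
ee_pos: [0.5101, 0.0766, 0.0871]
tcp_rot: [-90.1, 0.0, 107.2]
wrist_force: [0.3, -0.4, 0.6]
opening: 0.0428
```

```bash
python3 - <<'E'
from h import *
to([.497,.084,.08],107)
E
```

```text
t 16.9 pos [0.5101 0.0766 0.0871] rot [-90.1    0.   107.21] q [ 8.5 -0.6 -7.4 83.1  0.  -8.7] op 0.04278012682262187 F [ 0.33 -0.36  0.64]
TURN [0.1, 0.21, -0.0] SHIFT [0.0109, 0.0071, 0.0104]
```

Request:
play_rows(moves=[[[0,0,0],[0.006,0.004,0.006],50],[[0,0,0],[0.01,0.007,0.01],50],[[0,0,0],[0.01,0.007,0.01],50],[[0,0,0],[0.01,0.007,0.01],50],[[0,0,0],[0.01,0.007,0.01],50]])

```text
time: 17.4
ee_pos: [0.4999, 0.0817, 0.0804]
tcp_rot: [-90.0, 0.0, 106.9]
wrist_force: [0.7, 0.1, 0.1]
opening: 0.0429
```

```bash
python3 - <<'E'
from h import *
c=cam("wrist","w15")
for q in sticks(c):
    for z in (.0065,.013):
        ctr,l,w,a=rectw(c,q,z);print(q.reshape(-1,2).mean(0).round(),z,ctr.round(4),round(l,4),round(w,4),round(a,1))
to([.497,.084,-.028],107)
E
```

```text
[152. 356.] 0.0065 [ 0.6918 -0.0274] 0.0317 0.0088 152.1
[152. 356.] 0.013 [ 0.6852 -0.025 ] 0.0308 0.0086 152.1
[ 80. 318.] 0.0065 [ 0.6836 -0.0986] 0.1319 0.0428 174.4
[ 80. 318.] 0.013 [ 0.6772 -0.0944] 0.1285 0.0417 174.4
[325. 213.] 0.0065 [0.5088 0.088 ] 0.0752 0.0118 16.7
[325. 213.] 0.013 [0.5069 0.0874] 0.0733 0.0115 16.7
[323. 142.] 0.0065 [0.4562 0.0716] 0.0135 0.0106 16.7
[323. 142.] 0.013 [0.4556 0.0713] 0.0132 0.0103 16.7
[114. 159.] 0.0065 [ 0.5176 -0.0843] 0.0993 0.0108 1.9
[114. 159.] 0.013 [ 0.5155 -0.0805] 0.0967 0.0105 1.9
t 17.45 pos [0.4998 0.0817 0.0802] rot [-9.0030e+01  1.0000e-02  1.0692e+02] q [ 9.3 -1.8 -9.3 82.5 -0.  -7.6] op 0.04299087563224671 F [-0.41 -0.49 -0.22]
TURN [0.03, -0.08, -0.01] SHIFT [0.003, 0.1082, 0.002]
```

View pics/w15.png

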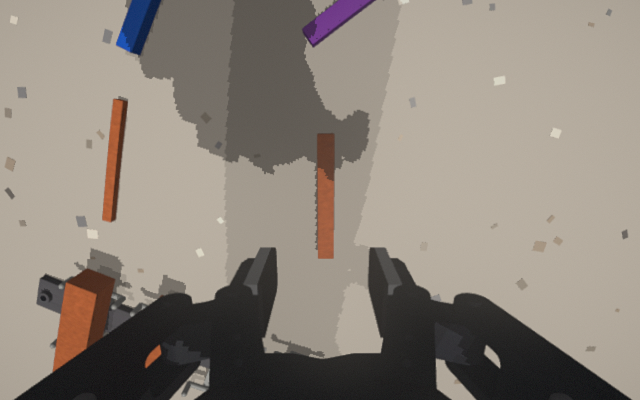

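Request:
play_rows(moves=[[[0,0,0],[0.003,0.03,0.002],50],[[0,0,0],[0.003,0.06,0.002],50],[[0,0,0],[0.003,0.09,0.002],50],[[0,0,0],[0.003,0.103,0.002],50],[[0,0,0],[0.003,0.108,0.002],50]])

```text
time: 17.95
ee_pos: [0.4956, 0.084, -0.0292]
tcp_rot: [-89.9, -0.0, 107.0]
wrist_force: [-0.4, 0.1, -0.4]
opening: 0.043
```

Request:
play_rows(moves=[[[0,0,0],[0,0,0],35],[[0,0,0],[0,0,0],15],[[0,0,0],[0,0,0],5],[[0,0,0],[0,0,0],5],[[0,0,0],[0,0,0],5]])

```text
time: 18.45
ee_pos: [0.4972, 0.0845, -0.0266]
tcp_rot: [-90.1, 0.0, 107.0]
wrist_force: [0.7, -0.1, 5.8]
opening: 0.0104
```

```bash
python3 - <<'E'
from h import *
to([.497,.084,-.028],107)
E
```

```text
t 18.45 pos [ 0.4972  0.0845 -0.0266] rot [-9.0150e+01  3.0000e-02  1.0698e+02] q [  9.7   0.3 -19.2  70.4  -0.   -7.3] op 0.010445416253564441 F [ 0.74 -0.13  5.77]
TURN [0.15, -0.02, -0.03] SHIFT [-0.0004, 0.0014, 0.0003]
```

Request:
play_rows(moves=[[[0,0,0],[0,-0.01,0],5],[[0,0,0],[0,-0.04,0],5],[[0,0,0],[0,-0.08,0],5],[[0,0,0],[0,-0.12,0],5],[[0,0,0],[0,-0.14,0],5]])

```text
time: 18.95
ee_pos: [0.4971, 0.0846, 0.1164]
tcp_rot: [-90.3, 0.0, 107.0]
wrist_force: [0.4, 0.1, -0.9]
opening: 0.01
```

```bash
python3 - <<'E'
from h import *
to([.6725,.0405,.11],84.4)
cam("wrist","w16")
E
```

```text
t 18.95 pos [0.4971 0.0846 0.1164] rot [-9.0260e+01  3.0000e-02  1.0698e+02] q [ 9.7 -2.4 -5.9 86.2  0.  -7.3] op 0.00995640676167182 F [ 0.38  0.05 -0.87]
TURN [0.26, 22.58, 0.02] SHIFT [-0.0934, 0.0072, -0.1548]
```

View pics/w16.png

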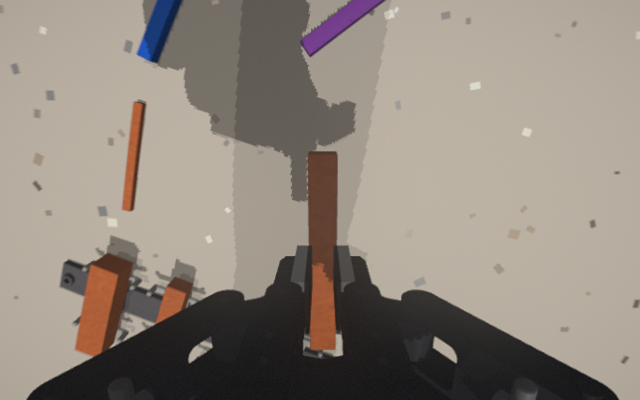

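Request:
play_rows(moves=[[[0,4,0],[-0.015,0,-0.025],5],[[0,10,0],[-0.035,0,-0.06],5],[[0,16,0],[-0.055,0,-0.095],5],[[0,21,0],[-0.075,0,-0.125],5],[[0,22.5,0],[-0.087,0,-0.145],5]])

```text
time: 19.5
ee_pos: [0.6618, 0.0427, 0.1113]
tcp_rot: [-90.0, 0.0, 84.3]
wrist_force: [0.9, 0.7, 0.5]
opening: 0.0098
```

```bash
python3 - <<'E'
from h import *
to([.6725,.0405,.11],84.4)
E
```

```text
t 19.5 pos [0.6618 0.0427 0.1113] rot [-8.998e+01  1.000e-02  8.426e+01] q [ 3.7 20.  18.7 88.7 -0.   9.4] op 0.009809071292076685 F [0.88 0.69 0.45]
TURN [-0.02, -0.14, -0.01] SHIFT [-0.0011, 0.0013, -0.0109]
```

Request:
play_rows(moves=[[[0,0,0],[-0.001,0,-0.006],5],[[0,0,0],[-0.001,0,-0.01],5],[[0,0,0],[-0.001,0,-0.01],5],[[0,0,0],[-0.001,0,-0.01],5],[[0,0,0],[-0.001,0,-0.01],5]])

```text
time: 20.0
ee_pos: [0.6694, 0.0419, 0.1125]
tcp_rot: [-90.0, -0.0, 84.5]
wrist_force: [-0.4, 0.8, -0.1]
opening: 0.0103
```

```bash
python3 - <<'E'
from h import *
cam("wrist","w17")
to([.6725,.0405,-.0096],84.4)
E
```

```text
t 20.05 pos [0.6695 0.0419 0.1125] rot [-9.003e+01 -1.000e-02  8.451e+01] q [ 3.6 21.1 20.2 89.1  0.   9.1] op 0.009683505410185398 F [ 0.22 -0.44 -0.81]
TURN [0.03, 0.11, 0.01] SHIFT [-0.0011, 0.1221, -0.003]
```

View pics/w17.png

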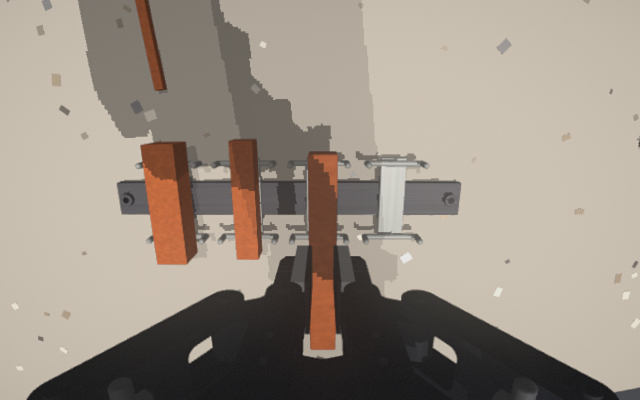

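Request:
play_rows(moves=[[[0,0,0],[-0.002,0.03,-0.003],5],[[0,0,0],[-0.002,0.06,-0.003],5],[[0,0,0],[-0.002,0.085,-0.003],5],[[0,0,0],[-0.002,0.1,-0.003],5],[[0,0,0],[-0.002,0.11,-0.003],5]])

```text
time: 20.55
ee_pos: [0.6722, 0.0394, 0.001]
tcp_rot: [-89.9, 0.0, 84.5]
wrist_force: [-0.1, 0.7, 0.1]
opening: 0.0102
```

Request:
play_rows(moves=[[[0,0,0],[0,0.001,0],5],[[0,0,0],[0,0.003,0],5],[[0,0,0],[0,0.005,0],5],[[0,0,0],[0,0.007,0],5],[[0,0,0],[0,0.008,0],5]])

```text
time: 21.05
ee_pos: [0.673, 0.0393, -0.0058]
tcp_rot: [-90.0, -0.0, 84.5]
wrist_force: [0.4, 0.5, 0.2]
opening: 0.0101
```

Request:
play_rows(moves=[[[0,0,0],[0,0.001,0],5],[[0,0,0],[0,0.002,0],5],[[0,0,0],[0,0.0025,0],5],[[0,0,0],[0,0.0025,0],5],[[0,0,0],[0,0.0025,0],5]])

```text
time: 21.55
ee_pos: [0.6728, 0.0393, -0.0086]
tcp_rot: [-90.0, 0.0, 84.5]
wrist_force: [0.3, 0.1, 0.1]
opening: 0.0097
```

```bash
python3 - <<'E'
from h import *
to([.6725,.0405,-.0096],84.4)
c=cam("side");cv2.imwrite("pics/s17z.png",cv2.resize(c["img"][140:250,310:420,::-1],None,fx=5,fy=5,interpolation=0))
E
```

```text
t 21.55 pos [ 0.6728  0.0393 -0.0086] rot [-90.     0.    84.48] q [ 3.3 22.6  8.8 76.2 -0.   8.9] op 0.009714009814008972 F [0.3  0.08 0.07]
TURN [0.0, 0.08, -0.0] SHIFT [0.0012, 0.001, 0.0004]
```

View pics/s17z.png

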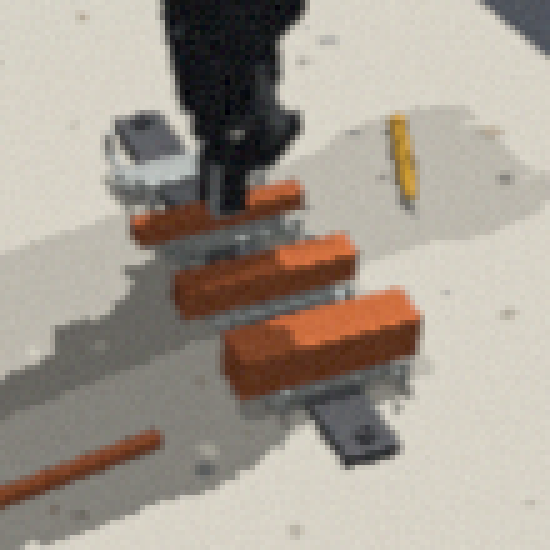

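Request:
play_rows(moves=[[[0,0,0],[0,0.0005,0],5],[[0,0,0],[0,0.001,0],5],[[0,0,0],[0,0.0015,0],5],[[0,0,0],[0,0.0015,0],5],[[0,0,0],[0,0.0015,0],5]])

```text
time: 22.1
ee_pos: [0.6729, 0.0393, -0.0096]
tcp_rot: [-90.0, -0.0, 84.5]
wrist_force: [-2.8, 0.6, 5.8]
opening: 0.0102
```

Touching with 5.8 N. Releasing and lifting.

Request:
play_rows(moves=[[[0,0,0],[0,-0.0005,0],25],[[0,0,0],[0,-0.0005,0],35],[[0,0,0],[0,-0.0005,0],35],[[0,0,0],[0,-0.0005,0],35],[[0,0,0],[0,-0.005,0],35]])

```text
time: 22.6
ee_pos: [0.6723, 0.0392, -0.0058]
tcp_rot: [-89.9, 0.0, 84.5]
wrist_force: [-0.1, -0.0, 0.3]
opening: 0.0296
```

Request:
play_rows(moves=[[[0,0,0],[0,-0.02,0],35],[[0,0,0],[0,-0.05,0],35],[[0,0,0],[0,-0.09,0],45],[[0,0,0],[0,-0.12,0],45],[[0,0,0],[0,-0.14,0],45]])

```text
time: 23.1
ee_pos: [0.6734, 0.0393, 0.1383]
tcp_rot: [-90.2, -0.0, 84.5]
wrist_force: [0.5, 0.7, 0.3]
opening: 0.0385
```

```bash
python3 - <<'E'
from h import *
cam("wrist","w18")
to([.518,-.088,.08],92.2)
E
```

```text
t 23.15 pos [0.6742 0.0394 0.1411] rot [-9.037e+01 -6.000e-02  8.448e+01] q [ 3.3 21.7 24.2 92.1 -0.   8.9] op 0.038392067584719594 F [-0.6  -0.44  3.11]
TURN [0.38, -7.72, 0.03] SHIFT [-0.1419, 0.0601, 0.1436]
```

View pics/w18.png

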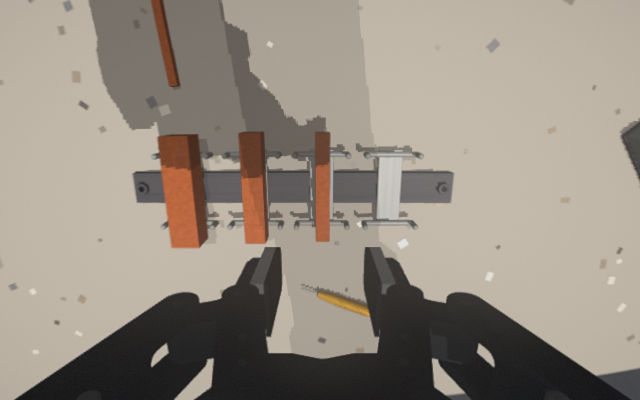

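Request:
play_rows(moves=[[[0,-1,0],[-0.02,0,0.02],45],[[0,-3,0],[-0.05,0,0.05],45],[[0,-5,0],[-0.08,0,0.08],45],[[0,-7,0],[-0.11,0.01,0.11],45],[[0,-7.7,0],[-0.132,0.03,0.133],45]])

```text
time: 23.65
ee_pos: [0.5268, -0.0806, 0.1061]
tcp_rot: [-90.2, 0.0, 92.2]
wrist_force: [0.6, 0.2, 0.3]
opening: 0.0388
```

Request:
play_rows(moves=[[[0,0,0],[-0.007,0.015,0.008],45],[[0,0,0],[-0.01,0.025,0.01],45],[[0,0,0],[-0.01,0.03,0.01],45],[[0,0,0],[-0.01,0.03,0.01],45],[[0,0,0],[-0.01,0.03,0.01],45]])

```text
time: 24.15
ee_pos: [0.5189, -0.0892, 0.0753]
tcp_rot: [-90.0, 0.0, 92.2]
wrist_force: [0.1, 0.9, 0.3]
opening: 0.0383
```

```bash
python3 - <<'E'
from h import *
c=cam("wrist","w19")
for q in sticks(c):
    for z in (.004,):
        ctr,l,w,a=rectw(c,q,z);print(q.reshape(-1,2).mean(0).round(),z,ctr.round(4),round(l,4),round(w,4),round(a,1))
to([.518,-.088,-.026],92.2)
E
```

```text
[455. 391.] 0.004 [0.7038 0.0467] 0.0308 0.0157 44.6
[326. 343.] 0.004 [ 0.6512 -0.0782] 0.0325 0.0313 172.7
[324. 221.] 0.004 [ 0.5359 -0.0857] 0.0656 0.007 2.1
t 24.2 pos [ 0.5189 -0.0892  0.0754] rot [-90.04   0.    92.23] q [ -9.8   1.   -7.   81.9   0.  -12. ] op 0.03851908571357347 F [ 0.12  0.65 -0.41]
TURN [0.04, 0.03, -0.0] SHIFT [0.0013, 0.1014, 0.001]
```

View pics/w19.png

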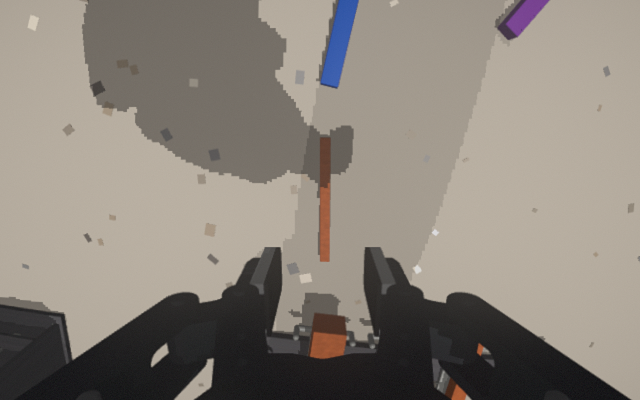

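Request:
play_rows(moves=[[[0,0,0],[0.0015,0.03,0],45],[[0,0,0],[0.0015,0.06,0],45],[[0,0,0],[0.0015,0.085,0],45],[[0,0,0],[0.0015,0.096,0],45],[[0,0,0],[0.0015,0.1005,0],45]])

```text
time: 24.7
ee_pos: [0.5179, -0.0879, -0.0262]
tcp_rot: [-89.9, -0.0, 92.2]
wrist_force: [0.2, -0.1, -0.4]
opening: 0.0383
```

Request:
play_rows(moves=[[[0,0,0],[0,0,0],30],[[0,0,0],[0,0,0],12],[[0,0,0],[0,0,0],0],[[0,0,0],[0,0,0],0],[[0,0,0],[0,0,0],0]])

```text
time: 25.2
ee_pos: [0.5183, -0.0883, -0.0251]
tcp_rot: [-90.0, 0.0, 92.2]
wrist_force: [0.0, 0.1, 0.5]
opening: 0.0002
```

```bash
python3 - <<'E'
from h import *
to([.518,-.088,-.026],92.2)
E
```

```text
t 25.2 pos [ 0.5183 -0.0883 -0.0251] rot [-9.004e+01  1.000e-02  9.218e+01] q [ -9.7   3.2 -16.   70.7  -0.  -11.8] op 0.0002446297536805088 F [0.04 0.13 0.52]
TURN [0.04, -0.02, -0.01] SHIFT [0.0003, 0.0009, 0.0003]
```

```bash
python3 - <<'E'
from h import *
c=cam("side");cv2.imwrite("pics/s20z.png",cv2.resize(c["img"][190:260,280:360,::-1],None,fx=9,fy=8,interpolation=0))
c=cam("wrist");cv2.imwrite("pics/w20z.png",cv2.resize(c["img"][120:340,220:430,::-1],None,fx=3,fy=2.5,interpolation=2))
E
```

```text
(no output)
```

View pics/s20z.png

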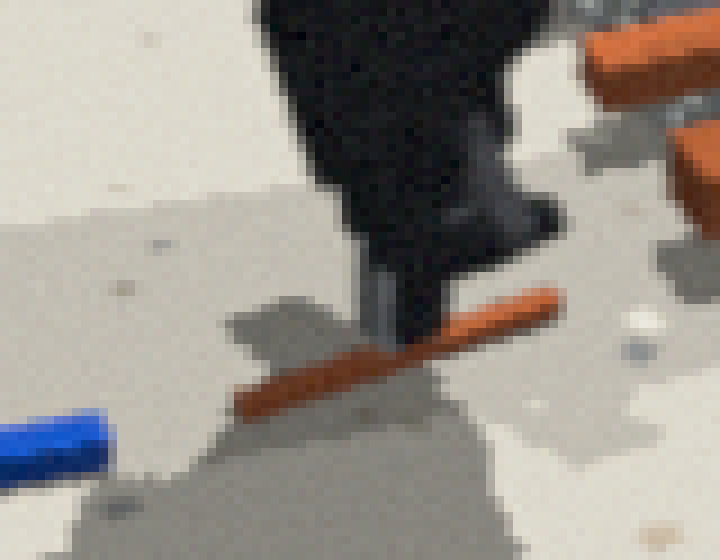

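View pics/w20z.png

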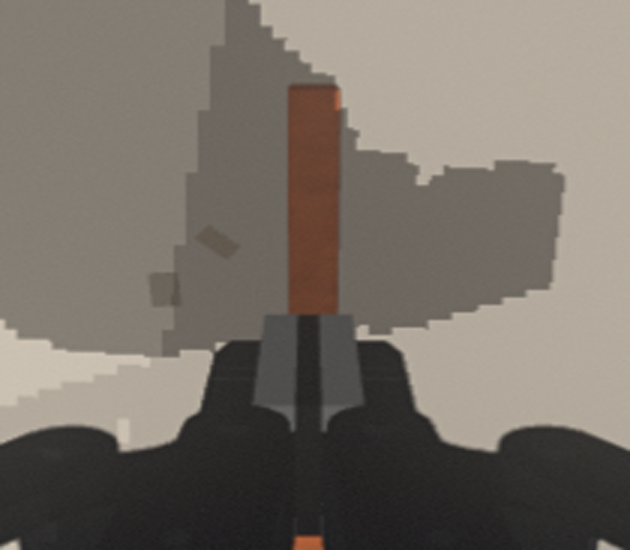

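Request:
play_rows(moves=[[[0,0,0],[0,0,0],45],[[0,0,0],[0,0,0],45],[[0,0,0],[0,0,0],45],[[0,0,0],[0,0.004,0],45],[[0,0,0],[0,0.007,0],45]])

```text
time: 25.8
ee_pos: [0.518, -0.0882, -0.033]
tcp_rot: [-90.0, -0.0, 92.2]
wrist_force: [-0.2, -0.7, 0.4]
opening: 0.0384
```

Request:
play_rows(moves=[[[0,0,0],[0,0,0],30],[[0,0,0],[0,0,0],15],[[0,0,0],[0,0,0],5],[[0,0,0],[0,0,0],0],[[0,0,0],[0,0,0],0]])

```text
time: 26.3
ee_pos: [0.5181, -0.0882, -0.0325]
tcp_rot: [-90.0, 0.0, 92.2]
wrist_force: [-0.7, 0.2, 0.0]
opening: 0.0059
```

```bash
python3 - <<'E'
from h import *
to([.518,-.088,-.026],92.2)
c=cam("side");cv2.imwrite("pics/s21z.png",cv2.resize(c["img"][190:260,280:360,::-1],None,fx=9,fy=8,interpolation=0))
E
```

```text
t 26.3 pos [ 0.5181 -0.0882 -0.0325] rot [-90.01   0.    92.18] q [ -9.7   3.5 -16.5  69.9  -0.  -11.8] op 0.005887161599109957 F [-0.69  0.17  0.04]
TURN [0.01, -0.02, -0.0] SHIFT [0.0002, -0.0065, 0.0001]
```

View pics/s21z.png

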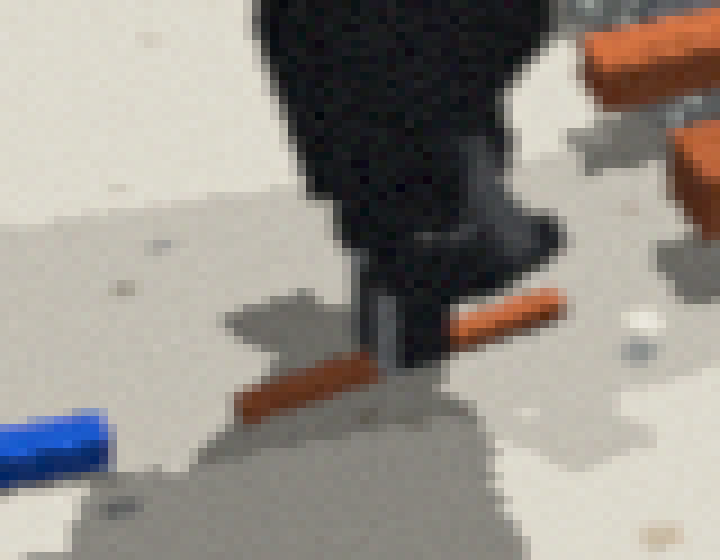

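Request:
play_rows(moves=[[[0,0,0],[0,-0.01,0],0],[[0,0,0],[0,-0.04,0],0],[[0,0,0],[0,-0.08,0],0],[[0,0,0],[0,-0.12,0],0],[[0,0,0],[0,-0.15,0],0]])

```text
time: 26.85
ee_pos: [0.5185, -0.0883, 0.121]
tcp_rot: [-90.2, 0.0, 92.2]
wrist_force: [0.6, -0.3, 0.1]
opening: 0.0056
```

```bash
python3 - <<'E'
from h import *
to([.679,.103,.115],84.4)
cam("wrist","w22")
E
```

```text
t 26.85 pos [ 0.5185 -0.0883  0.121 ] rot [-9.016e+01  3.000e-02  9.218e+01] q [ -9.7   0.6  -2.4  86.8  -0.  -11.8] op 0.00563604444771947 F [ 0.58 -0.27  0.08]
TURN [0.16, 7.78, -0.02] SHIFT [0.185, 0.0063, -0.1677]
```

View pics/w22.png

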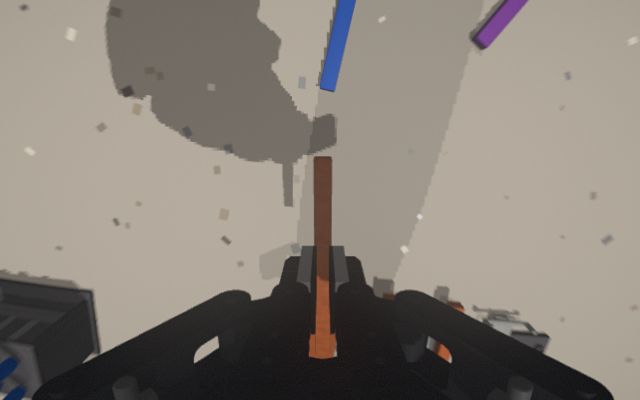

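Request:
play_rows(moves=[[[0,1,0],[0.02,0,-0.018],0],[[0,3,0],[0.05,0,-0.045],0],[[0,5,0],[0.085,0,-0.075],0],[[0,7,0],[0.115,0,-0.105],0],[[0,7.8,0],[0.145,0,-0.13],0]])

```text
time: 27.4
ee_pos: [0.6436, 0.0632, 0.1178]
tcp_rot: [-90.0, -0.0, 84.3]
wrist_force: [0.1, -1.3, 0.2]
opening: 0.0056
```

Request:
play_rows(moves=[[[0,0,0],[0.025,0,-0.022],0],[[0,0,0],[0.038,0,-0.035],0],[[0,0,0],[0.042,0,-0.04],0],[[0,0,0],[0.042,0,-0.04],0],[[0,0,0],[0.042,0,-0.04],0]])

```text
time: 27.9
ee_pos: [0.6859, 0.0988, 0.1177]
tcp_rot: [-90.0, 0.0, 84.3]
wrist_force: [0.4, 0.9, -0.2]
opening: 0.0055
```

```bash
python3 - <<'E'
from h import *
cam("wrist","w23")
to([.679,.103,-.0155],84.4)
E
```

```text
t 27.95 pos [0.6858 0.0986 0.1179] rot [-9.001e+01  1.000e-02  8.433e+01] q [ 8.2 24.6 25.4 90.8 -0.  13.9] op 0.005878248768615009 F [ 0.25  0.05 -0.44]
TURN [0.01, -0.07, -0.01] SHIFT [0.0037, 0.1334, 0.0072]
```

View pics/w23.png

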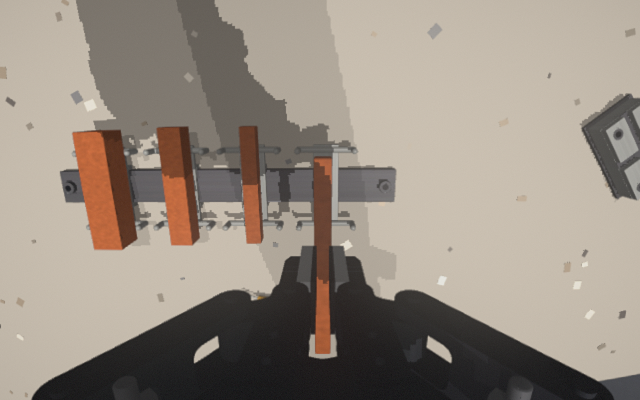

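Request:
play_rows(moves=[[[0,0,0],[0.004,0.03,0.007],0],[[0,0,0],[0.004,0.065,0.007],0],[[0,0,0],[0.004,0.095,0.007],0],[[0,0,0],[0.004,0.112,0.007],0],[[0,0,0],[0.004,0.12,0.007],0]])

```text
time: 28.45
ee_pos: [0.6783, 0.1031, -0.0042]
tcp_rot: [-89.9, 0.0, 84.3]
wrist_force: [-0.2, -0.2, -0.2]
opening: 0.0057
```

Request:
play_rows(moves=[[[0,0,0],[0,0.001,0],0],[[0,0,0],[0,0.004,0],0],[[0,0,0],[0,0.007,0],0],[[0,0,0],[0,0.009,0],0],[[0,0,0],[0,0.01,0],0]])

```text
time: 28.95
ee_pos: [0.68, 0.1042, -0.0124]
tcp_rot: [-90.0, -0.0, 84.4]
wrist_force: [0.1, 0.4, -0.1]
opening: 0.0057
```

Request:
play_rows(moves=[[[0,0,0],[0,0.001,0],0],[[0,0,0],[0,0.002,0],0],[[0,0,0],[0,0.003,0],0],[[0,0,0],[0,0.003,0],0],[[0,0,0],[0,0.003,0],0]])

```text
time: 29.45
ee_pos: [0.6798, 0.1042, -0.0155]
tcp_rot: [-90.0, -0.0, 84.4]
wrist_force: [-1.0, 0.7, 0.6]
opening: 0.0058
```

```bash
python3 - <<'E'
from h import *
to([.679,.103,-.0155],84.4)
c=cam("side");cv2.imwrite("pics/s24z.png",cv2.resize(c["img"][140:250,310:420,::-1],None,fx=5,fy=5,interpolation=0))
E
```

```text
t 29.45 pos [ 0.6798  0.1042 -0.0155] rot [-90.01  -0.    84.38] q [ 8.7 24.7 10.8 76.1  0.  14.3] op 0.005752432722618969 F [-0.97  0.72  0.57]
TURN [0.01, -0.02, 0.0] SHIFT [-0.0013, -0.0, 0.0007]
```

View pics/s24z.png

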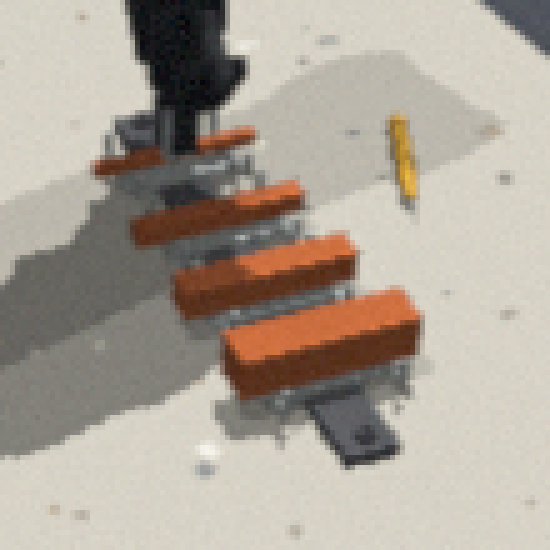

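Request:
play_rows(moves=[[[0,0,0],[0,0.0005,0],0],[[0,0,0],[0,0.001,0],0],[[0,0,0],[0,0.001,0],0],[[0,0,0],[0,0.001,0],0],[[0,0,0],[0,0.001,0],0]])

```text
time: 30.0
ee_pos: [0.68, 0.1043, -0.0157]
tcp_rot: [-90.0, -0.0, 84.4]
wrist_force: [-2.6, 0.0, 5.1]
opening: 0.0056
```

Seated (5 N). Releasing and lifting.

Request:
play_rows(moves=[[[0,0,0],[0,-0.0005,0],20],[[0,0,0],[0,-0.0005,0],30],[[0,0,0],[0,-0.0005,0],30],[[0,0,0],[0,-0.0005,0],30],[[0,0,0],[0,-0.005,0],30]])

```text
time: 30.5
ee_pos: [0.6792, 0.1041, -0.0124]
tcp_rot: [-89.9, 0.0, 84.4]
wrist_force: [1.2, 0.1, -0.4]
opening: 0.0257
```

Request:
play_rows(moves=[[[0,0,0],[0,-0.015,0],30],[[0,0,0],[0,-0.04,0],30],[[0,0,0],[0,-0.08,0],30],[[0,0,0],[0,-0.12,0],30],[[0,0,0],[0,-0.16,0],30]])

```text
time: 31.0
ee_pos: [0.6796, 0.1042, 0.1516]
tcp_rot: [-90.1, -0.0, 84.4]
wrist_force: [0.9, 0.6, -0.7]
opening: 0.0254
```

Request:
play_rows(moves=[[[0,0,0],[-0.03,-0.02,0.01],30],[[0,0,0],[-0.06,-0.04,0.02],30],[[0,0,0],[-0.07,-0.05,0.02],30],[[0,0,0],[-0.07,-0.05,0.02],30],[[0,0,0],[-0.07,-0.05,0.02],30]])

```text
time: 31.5
ee_pos: [0.6533, 0.0369, 0.1982]
tcp_rot: [-90.0, -0.0, 84.4]
wrist_force: [0.7, -0.2, -0.4]
opening: 0.0254
```

```bash
python3 - <<'E'
from h import *
c=cam("wrist","w25")
S={'26':(.661,-.085),'19':(.667,-.022),'13':(.6725,.0405),'8':(.679,.1035)}
for q in sticks(c):
    x,y=q.reshape(-1,2).mean(0)
    h=.017+[.026,.019,.013,.008][0]/1
    for T in(.026,.019,.013,.008):
        ctr,l,w,a=rectw(c,q,.017+T*.8)
        if abs(np.hypot(*(ctr-S[str(round(T*1000))])))<.02: print(T,(x,y),ctr.round(4),round(l,4),round(w,4),round(a,1))
hsv=cv2.cvtColor(c["img"],cv2.COLOR_RGB2HSV)
to([.6,0,.2],84.4)
c=cam("side");cv2.imwrite("pics/s25z.png",cv2.resize(c["img"][100:260,280:420,::-1],None,fx=4,fy=3.7,interpolation=0))
E
```

```text
0.008 (np.float64(384.8508287292818), np.float64(193.76243093922653)) [0.6798 0.1049] 0.0977 0.0077 174.5
0.026 (np.float64(212.15), np.float64(195.68076923076924)) [ 0.6604 -0.0809] 0.101 0.0325 174.7
0.013 (np.float64(326.0515463917526), np.float64(192.5463917525773)) [0.6715 0.0408] 0.0985 0.0117 174.3
0.019 (np.float64(269.2392344497608), np.float64(193.29665071770336)) [ 0.6649 -0.0202] 0.0986 0.0197 174.1
t 31.55 pos [0.6531 0.0372 0.1974] rot [-8.993e+01 -1.000e-02  8.440e+01] q [ 3.3 20.4 28.8 98.5  0.   8.9] op 0.0255572902491414 F [-0.29  0.44 -0.28]
TURN [-0.07, -0.0, 0.01] SHIFT [-0.0422, -0.0026, 0.0492]
```

View pics/w25.png

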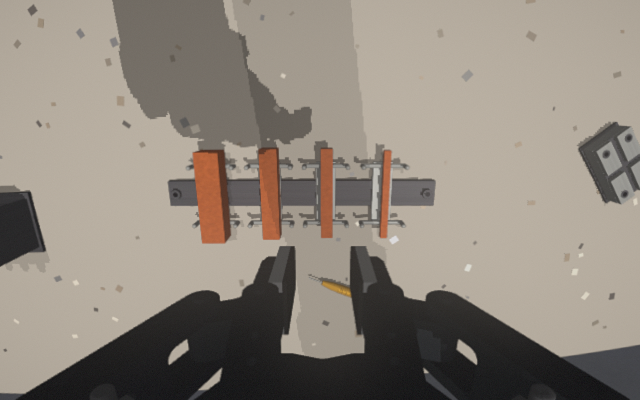

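View pics/s25z.png

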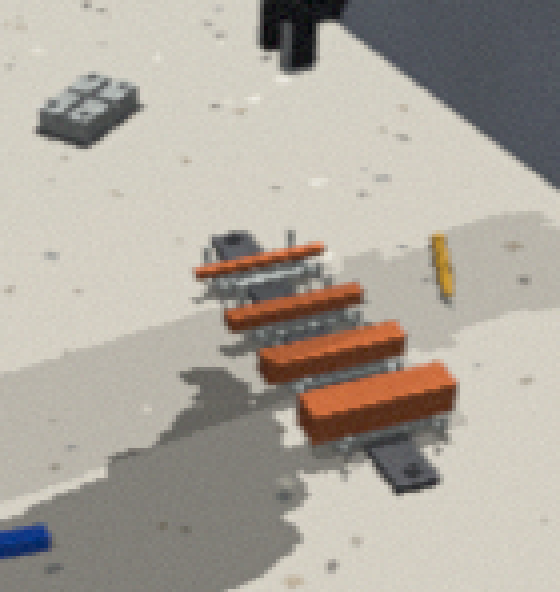

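```bash
python3 - <<'E'
from workcell import job_done
print(job_done())
E
```

```text
the job is handed in; nothing more can be done
None
```

All four India sticks are on the rail and the job is handed in, at about 31.6 s of the 99 s allowed. No verdict was reported.

The file rack stands at the -y (right) end, so the order from that end is 26 mm in saddle 1, 19 mm in saddle 2, 13 mm in saddle 3 and 8 mm in saddle 4. I lowered each stick until the wrist felt a light contact of about 5–8 N, then released it and lifted clear.

**Last checks:** in the final wrist and side pictures:
- Each stick measures within about 4 mm of its seat's centre.
- Each lies within about 1° of the saddle axis, between its prongs.
- The gripper was clear of everything, and I never went near the runner insert. The blue and purple sticks were not touched.

**What disagreed:**
- **Fingertip height:** the fingertips sat about 35–40 mm above the reported TCP, seen in both cameras. My first close on the 26 mm stick shut in the air above it, so I allowed for the offset after that.
- **8 mm stick:** the first close missed this one too, shutting just above it. I went down 7 mm and gripped it on the second try.
- **Opening readings:** with a stick held, the gripper read 1–3 mm less than its thickness.

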